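# Load the tempering block with sample pots by their bails and fit its probe

## Task

Load the tempering block: raise the folded wire bail of each white sample pot upright, lift the pot by that bail only (never with the bail folded), lower it without dropping it fully down into a well of its own, and then fold its bail well down again to either side. Also pull the temperature probe up out of its parking holder and put it into the steel sleeve on the block, fully home with its collar on the rim. Leave the timer, the petri dish, the roll of tape and the clear jar where they are.

Things in the scene. Friction and masses are not known exactly. Their poses are not given: they have to be found in the camera images.
- pot0: sample pot: white screw-cap jar, 68 mm diameter, 85 mm tall, about 0.45 kg, with a steel clamp band (72 mm diameter, 54 to 62 mm up) that carries a wire bail. Origin at the centre of the underside. The bail swings about the pot's y axis through a point 74 mm above the origin; the pivot pins stand 42 mm to either side. The pots are alike; two or three are present.
- bail0_bar (a point): middle of the black grip sleeve (12 mm diameter, 52 mm long) on the bail of pot0, 80 mm from the pivot axis; the sleeve turns easily on the wire and runs along the pot's y axis. Folded, it lies beside the pot on the pot's +x side
- bail0 (a joint): bail angle of pot0, rad: 0 lying level on the pot's +x side, 1.571 upright over the pot, 3.142 level on its -x side; light friction (0.014 N m) keeps the bail wherever it is left, and the pot hangs from it nearly upright, swinging a little for a second after a quick move
- pot1: sample pot: white screw-cap jar, 68 mm diameter, 85 mm tall, about 0.45 kg, with a steel clamp band (72 mm diameter, 54 to 62 mm up) that carries a wire bail. Origin at the centre of the underside. The bail swings about the pot's y axis through a point 74 mm above the origin; the pivot pins stand 42 mm to either side. The pots are alike; two or three are present.
- bail1_bar (a point): middle of the black grip sleeve (12 mm diameter, 52 mm long) on the bail of pot1, 80 mm from the pivot axis; the sleeve turns easily on the wire and runs along the pot's y axis. Folded, it lies beside the pot on the pot's +x side
- bail1 (a joint): bail angle of pot1, rad: 0 lying level on the pot's +x side, 1.571 upright over the pot, 3.142 level on its -x side; light friction (0.014 N m) keeps the bail wherever it is left, and the pot hangs from it nearly upright, swinging a little for a second after a quick move
- pot2: sample pot: white screw-cap jar, 68 mm diameter, 85 mm tall, about 0.45 kg, with a steel clamp band (72 mm diameter, 54 to 62 mm up) that carries a wire bail. Origin at the centre of the underside. The bail swings about the pot's y axis through a point 74 mm above the origin; the pivot pins stand 42 mm to either side. The pots are alike; two or three are present.
- bail2_bar (a point): middle of the black grip sleeve (12 mm diameter, 52 mm long) on the bail of pot2, 80 mm from the pivot axis; the sleeve turns easily on the wire and runs along the pot's y axis. Folded, it lies beside the pot on the pot's +x side
- bail2 (a joint): bail angle of pot2, rad: 0 lying level on the pot's +x side, 1.571 upright over the pot, 3.142 level on its -x side; light friction (0.014 N m) keeps the bail wherever it is left, and the pot hangs from it nearly upright, swinging a little for a second after a quick move
- block: tempering block, fixed: aluminium slab 96 mm (x) by 400 mm (y), top 45 mm high, with three round wells in a row along its y axis, and a grey ledge of the same height, 50 mm deep, behind it (+x). Origin under the centre of the slab
- well0 (a point): centre of the floor of the well at y = +150 mm of the block: 78 mm diameter, 35 mm deep, floor 10 mm above the worktop; any pot fits any well
- well1 (a point): centre of the floor of the well at the middle of the block: 78 mm diameter, 35 mm deep, floor 10 mm above the worktop; any pot fits any well
- well2 (a point): centre of the floor of the well at y = -150 mm of the block: 78 mm diameter, 35 mm deep, floor 10 mm above the worktop; any pot fits any well
- holder_mouth (a point): centre of the open upper end of the fixed upright parking holder, a grey tube of 34 mm outside, 22 mm bore, 100 mm high on a round foot of 84 mm
- probe_grip (a point): centre of the temperature probe's black handle (22 mm diameter, 54 mm long). Below the handle comes a collar of 32 mm diameter, its underside 33 mm below this point, then a 12 mm steel stem of 85 mm; about 90 g. At first it stands in the parking holder with the collar on the tube's rim. z axis upward along the probe
- sleeve_mouth (a point): centre of the open upper end of the upright steel probe sleeve on the ledge behind the block's wells, 100 mm above the worktop: bore 22 mm, 95 mm deep, outside 34 mm. With the probe fully home its collar rests on this rim
- timer: small white timer, 66 x 62 x 18 mm, bystander; origin at the centre of its underside
- petri: petri dish, 60 mm diameter, 13 mm high, bystander; origin at the centre of its underside
- plain_jar: clear jar with a black cap and no bail, 68 mm diameter, 100 mm high, bystander; origin at the centre of its underside
- tape: roll of tape, 106 mm diameter, 25 mm high, bystander; origin at the centre of its underside

How it is judged:
By the outcome, as a careful person would: the job done as asked, in the order asked, and still so for the second after the job is handed in, with the robot touching nothing.
Of pot0, pot1, pot2 only 2 to 3 are there at a start; the rules pass over those that are not, and their reading is None.
At some moment in a run one of pot0, pot1, pot2 may be knocked a few centimetres aside while the robot is not near it.
It also fails if it takes over 210 s, if anything falls off the work surface, if the arm or the gripper's body presses on something with over 40 N, if the wrist force passes 120 N, or if a joint passes its speed limit or range.

## Robot

A 6-joint arm with a two-finger parallel gripper is mounted at the origin on a cart in front of the work surface, level with it; the furniture and walls round the work are solid. World frame = base frame: x ahead of the robot, y to its left, z up, the work surface at z = 0. Lengths are in m, angles in rad, forces in N, time in s.
With the tool pointing down it reaches from about 0.3 to 0.875 m from the base axis. Payload 6.4 kg.
Tool frame: the origin (TCP) lies between the finger pads; the fingertips stand 25 mm ahead of it and the grasp point (between the pads) lies 6 mm ahead of it; z points along the fingers, y is the line along which they close (so a half turn about z gives the same grasp; the last joint's range is limited). The gripper opens to 85 mm and grips with 20 to 120 N. Pads are 22 mm wide; open, the fingers measure 114 mm over their backs; the gripper's body (76 mm by 85 mm) begins 54 mm behind the grasp point. The pads swing forward as they close: fully open they stand 13 mm farther back than shut.
Start: joints at [0.975, 0.181, 1.607, -0, 1.354, -0.206], TCP at [0.218, 0.532, 0.256] pointing down, gripper open.
Joint ranges: [-2.99, 2.99], [-0.89, 2.07], [0.3, 2.58], [-1.14, 4.28], [0, 2.63], [-3.12, 3.12]. Speed limits (rad/s): [2.57, 2.57, 3.01, 3.14, 3.14, 3.14].

## Interface

Orientations are given as a unit quaternion [w, x, y, z].
In Python, from bench import ctrl gives the robot as it stands.
- The arm moves only by the tool servo_tool, never from a script. Its argument "series" is text: rows parted by semicolons, each of 7 numbers parted by spaces: the gripper command: -1 is fully open, 1 is shut, values between are in proportion, then the shift along the tool's x, y, z in m, then the turn, a rotation vector about the tool's x, y, z in degrees. A call has 1 to 12 rows; each row is the pose to reach, as a shift and turn from the pose commanded when the call began, along the tool's axes at that moment; what a row does not reach only later rows make up. A row lasts 1/12 s, in which the tool goes at most 41.7 mm and 7.16 degrees, less where a joint would pass 70% of its speed; a pose out of reach is approached as far as the arm can. A call with a gripper value outside its range is refused whole. The fingers move at their own pace and stop on an object; the grip force is fixed at half the most. Time passes only in rows, so rows that repeat a pose let the fingers close. It gives the time, the measured TCP pose, the force, the opening and the grip force at its end, in the units of the state.
- ctrl.get_obs(): the state, without advancing time (a new reading comes with each control period).
- ctrl.camera(name): name is "scene" or "side" or "wrist"; returns a dict with "img" (420x560x3 uint8, red, green, blue), "z_map" (420x560 float32, m along the optical axis (not along the pixel's ray), 0 where there is no reading), "fovy" (degrees; the focal length in pixels is half the picture's height over the tangent of half this angle, whatever the lens; pixels are square), "cx", "cy" (the principal point, pixels), "k1" (the pictures are not rectified: a ray, as slopes to the right and down, at radius r is drawn at 1 + k1 r^2 times it, then the intrinsics apply), "extrinsics" (4x4, takes a point from camera to world coordinates); the wrist camera has in their place "T_tool_cam" (4x4, takes a point from camera to tool coordinates, whose origin is the TCP and whose axes are the flange's). Camera axes: x right, y down, z forward; pixel columns grow to the right and rows downward; lengths in m; the calibration is good to about 2 mm. A picture is of the moment at which its call begins: read the wrist's pose just before it.
- ctrl.hand_in(): hands the job in; it is judged then, once.
The state is a dict: "time_s": time; "q": joint angles; "dq": joint speeds; "joint_efforts": joint torques, N m; "eef_pos": TCP position; "eef_rot": TCP orientation; "wrist_force": force on the tool from outside, world axes, zero at the start; "torque": the same for the moment, N m; "opening": opening from 0.0 (shut) to 1.0 (fully open); "grasp_force": force on a finger pad.
Only numpy, scipy, OpenCV 4.12 (cv2) and the standard library are available. Lean on these libraries where they do the work, as an engineer would, in place of code of your own. Each camera call takes 0.05 s, during which the arm holds its last target. There are 200 camera calls.

## Working session

There is one attempt and no reset: what is moved stays moved. The work goes in short steps, Python scripts to look and compute and a tool call to move; the robot and the scene stay as the last step left them, time stands still between calls to the robot, and variables do not carry over. Pictures are saved under pics/ and viewed, at most 14 in all, crops included, and the job is handed in when it is done.

Besides the shell and the picture viewer there is one more tool, called after ">>>" as a command line: name --argument value ..., lists and objects as JSON in quotes. servo_tool: Moves the arm, as the interface text tells. Its arguments: {"type":"object","properties":{"series":{"type":"string"}},"required":["series"]}

```bash
mkdir -p pics; ls; cat > h.py <<'E'
import numpy as np,cv2
from scipy.spatial.transform import Rotation as R
from bench import ctrl
def pose():
    o=ctrl.get_obs();q=o["eef_rot"];T=np.eye(4);T[:3,:3]=R.from_quat([q[1],q[2],q[3],q[0]]).as_matrix();T[:3,3]=o["eef_pos"];return T
def shot(n):
    T=pose();c=ctrl.camera(n);c["T"]=c["extrinsics"] if n!="wrist" else T@c["T_tool_cam"];c["T"]=np.array(c["T"]);return c
def K(c):
    f=210/np.tan(np.radians(c["fovy"])/2);return f
def slopes(c,uv):
    f=K(c);d=(np.atleast_2d(uv).astype(float)-[c["cx"],c["cy"]])/f;s=d.copy()
    for _ in range(20): s=d/(1+c["k1"]*(s**2).sum(1,keepdims=True))
    return s
def ray(c,uv):
    s=slopes(c,uv);return c["T"][:3,3],np.c_[s,np.ones(len(s))]@c["T"][:3,:3].T
def onplane(c,uv,z):
    o,d=ray(c,uv);return o+d*((z-o[2])/d[:,2])[:,None]
def cloud(c):
    v,u=np.mgrid[0:420,0:560];uv=np.c_[u.ravel(),v.ravel()];o,d=ray(c,uv)
    return (o+d*c["z_map"].reshape(-1,1)).reshape(420,560,3)
def proj(c,P):
    p=(np.atleast_2d(P)-c["T"][:3,3])@c["T"][:3,:3];s=p[:,:2]/p[:,2:];return s*(1+c["k1"]*(s**2).sum(1,keepdims=True))*K(c)+[c["cx"],c["cy"]]
def save(c,n): cv2.imwrite("pics/"+n,c["img"][:,:,::-1])
E
python3 - <<'E'
from h import *
for n in["scene","side","wrist"]:
    c=shot(n);save(c,n+"0.png");print(n,c["fovy"],c["k1"],c["T"].round(3).tolist())
    if n=="wrist":print(np.array(c["T_tool_cam"]).round(3))
    np.savez(n+"0.npz",**c)
o=ctrl.get_obs();print(o)
E
```

```text
pics
scene 47.15318444843101 -0.01009513346087276 [[0.793, -0.421, 0.44, -0.016], [-0.609, -0.554, 0.567, -0.714], [0.005, -0.718, -0.696, 0.999], [0.0, 0.0, 0.0, 1.0]]
side 43.28189278819534 -0.20557780588960523 [[0.948, -0.181, 0.263, 0.112], [-0.319, -0.495, 0.808, -1.334], [-0.016, -0.85, -0.527, 0.965], [0.0, 0.0, 0.0, 1.0]]
wrist 67.98218788889457 0.008441433803326735 [[0.379, 0.879, 0.289, 0.144], [0.925, -0.36, -0.119, 0.562], [-0.001, 0.312, -0.95, 0.374], [0.0, 0.0, 0.0, 1.0]]
[[ 0.001 -0.95  -0.313  0.08 ]
 [ 1.     0.001  0.001 -0.   ]
 [-0.001 -0.313  0.95  -0.119]
 [ 0.     0.     0.     1.   ]]
{'time_s': 0.15, 'q': array([ 9.74701352e-01,  1.81466377e-01,  1.60777170e+00, -2.12607236e-05,
        1.35383634e+00, -2.06323537e-01]), 'dq': array([-0.00071854, -0.00267939, -0.00361084,  0.00147354, -0.00157503,
       -0.00052219]), 'joint_efforts': array([ 2.18363944e-03, -4.45260072e+01, -3.51691318e+01, -1.02205543e-04,
        5.91344360e-03, -3.04724983e-05]), 'eef_pos': array([0.21825715, 0.53153024, 0.25554031]), 'eef_rot': array([-2.79783366e-04,  1.93652113e-01,  9.81069982e-01, -6.86102939e-04]), 'wrist_force': array([ 0.58836434, -0.20907615,  0.27168163]), 'torque': array([0.02769764, 0.01179039, 0.00372467]), 'grasp_force': 0.0, 'opening': 0.9965238513894896}
```

View pics/scene0.png

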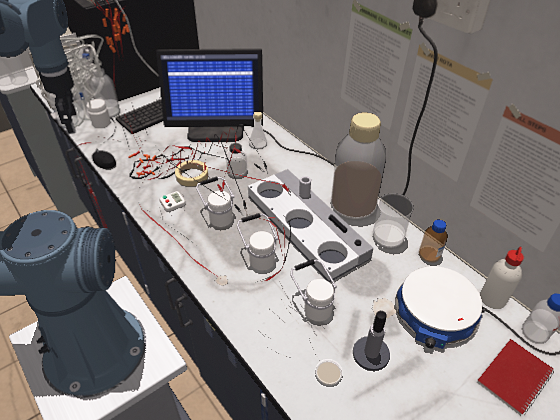

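View pics/side0.png

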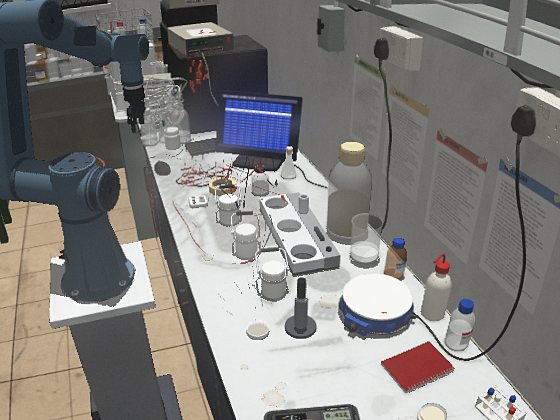

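The scene view shows pots at (219,210), (262,248) and (319,295). The wells are at (270,188), (299,218) and (331,252), the sleeve at (305,185) and the probe at (378,322). The side view agrees with this. I'll take measurements next.

```bash
python3 - <<'E'
from h import *
for n in["scene","side"]:
    c=dict(np.load(n+"0.npz"));P=cloud(c);
    # lids: white pts z .075-.095
    img=c["img"].astype(int);mn=img.min(2);mx=img.max(2)
    roi=(P[...,0]>.2)&(P[...,0]<.95)&(P[...,1]>-.6)&(P[...,1]<.6)
    def blobs(m,amin,name):
        k,l,s,ce=cv2.connectedComponentsWithStats(m.astype(np.uint8))
        for i in range(1,k):
            if s[i,4]>=amin:
                p=P[l==i];print(n,name,ce[i].round(1),s[i,4],"med",np.median(p,0).round(3),"min",p.min(0).round(3),"max",p.max(0).round(3))
    blobs(roi&(mn>120)&(P[...,2]>.078)&(P[...,2]<.1),60,"lid")
    blobs(roi&(mx<60)&(P[...,2]>.05)&(P[...,2]<.2),12,"black")
    blobs(roi&(P[...,2]>.088)&(P[...,2]<.105)&(mx-mn<30)&(mn>60),15,"sleeve")
    blobs(roi&(abs(P[...,2]-.045)<.005),100,"block")
    blobs(roi&(abs(P[...,2]-.01)<.006),60,"floor")
a=cv2.imread("pics/scene0.png")[150:330,170:410];cv2.imwrite("pics/sc.png",cv2.resize(a,None,fx=3.3,fy=3.3,interpolation=cv2.INTER_CUBIC))
E
```

```text
scene lid [219.4 197.7] 306 med [0.46  0.181 0.085] min [0.428 0.149 0.078] max [0.515 0.232 0.094]
scene lid [392.3 223.8] 178 med [ 0.767 -0.192  0.089] min [ 0.754 -0.21   0.078] max [ 0.82  -0.149  0.1  ]
scene lid [262.1 239.6] 417 med [ 0.464 -0.022  0.085] min [ 0.43  -0.053  0.078] max [0.515 0.016 0.091]
scene lid [319.9 290. ] 512 med [ 0.478 -0.233  0.085] min [ 0.447 -0.263  0.078] max [ 0.522 -0.2    0.09 ]
scene lid [538.8 313.5] 132 med [ 0.82  -0.584  0.092] min [ 0.813 -0.6    0.079] max [ 0.847 -0.566  0.1  ]
scene black [257.9  95.5] 291 med [0.807 0.472 0.153] min [0.779 0.445 0.1  ] max [0.83  0.499 0.199]
scene black [261.9 119.9] 14 med [0.801 0.443 0.072] min [0.794 0.437 0.057] max [0.806 0.448 0.093]
scene black [218.7 122.6] 517 med [0.679 0.526 0.067] min [0.576 0.399 0.05 ] max [0.778 0.6   0.119]
scene black [407.5 177.1] 82 med [ 0.887 -0.123  0.15 ] min [ 0.883 -0.129  0.082] max [ 0.892 -0.114  0.198]
scene black [208.1 180.7] 55 med [0.472 0.256 0.091] min [0.437 0.238 0.085] max [0.501 0.266 0.111]
scene black [393.2 206.1] 28 med [ 0.833 -0.137  0.
[... 10694 characters left out ...]
5 -0.368  0.004] max [ 0.903 -0.25   0.016]
side floor [273.8 294.2] 70 med [ 0.47  -0.258  0.01 ] min [ 0.444 -0.269  0.004] max [ 0.508 -0.233  0.016]
side floor [430.4 316.9] 74 med [ 0.827 -0.497  0.01 ] min [ 0.815 -0.508  0.004] max [ 0.866 -0.454  0.016]
side floor [300.5 327.5] 445 med [ 0.487 -0.409  0.011] min [ 0.45  -0.44   0.004] max [ 0.543 -0.353  0.016]
side floor [257.1 329. ] 343 med [ 0.385 -0.375  0.012] min [ 0.354 -0.404  0.004] max [ 0.42  -0.333  0.016]
side floor [432.9 334.2] 93 med [ 0.803 -0.545  0.009] min [ 0.797 -0.598  0.004] max [ 0.818 -0.504  0.016]
side floor [409.8 352.9] 420 med [ 0.716 -0.589  0.012] min [ 0.63  -0.6    0.004] max [ 0.783 -0.56   0.016]
```

View pics/sc.png

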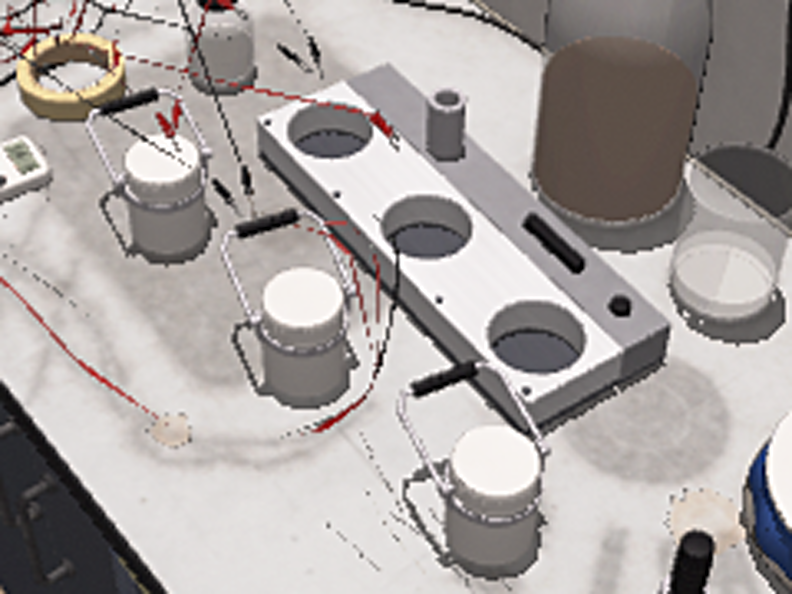

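Three pots are present, with their bails folded towards world +y, and all wells are empty. I'll hover over the first pot's bar and look from close by.

```bash
cat >> h.py <<'E'
def to(p,phi):
    """phi deg: heading of tool y; tool down. prints tool-frame shift(m), rotvec(deg)"""
    T=pose();a=np.radians(phi);y=np.array([np.cos(a),np.sin(a),0]);z=np.array([0,0,-1.]);Rt=np.c_[np.cross(y,z),y,z]
    d=T[:3,:3].T@(np.array(p)-T[:3,3]);r=R.from_matrix(T[:3,:3].T@Rt).as_rotvec(degrees=True);print("shift",d.round(4),"rot",r.round(2))
E
python3 -c "
from h import *
to([.45,.22,.30],80)"
```

```text
shift [-0.3327 -0.2002 -0.0443] rot [ -0.08  -0.03 -12.33]
```

>>> servo_tool --series "-1 -0.08 -0.05 -0.044 0 0 -3; -1 -0.11 -0.07 -0.044 0 0 -5; -1 -0.14 -0.09 -0.044 0 0 -7; -1 -0.17 -0.11 -0.044 0 0 -9; -1 -0.20 -0.13 -0.044 0 0 -11; -1 -0.23 -0.15 -0.044 0 0 -12; -1 -0.26 -0.17 -0.044 0 0 -12; -1 -0.30 -0.185 -0.044 0 0 -12; -1 -0.333 -0.2 -0.044 0 0 -12; -1 -0.333 -0.2 -0.044 0 0 -12; 0.2 -0.333 -0.2 -0.044 0 0 -12; 0.2 -0.333 -0.2 -0.044 0 0 -12"

```text
time_s: 1.15
eef_pos: [0.4509, 0.2194, 0.2999]
eef_rot: [-0.001, 0.092, 0.996, -0.0]
wrist_force: [-0.2, -0.3, 0.1]
opening: 0.75
grasp_force: 0.0
```

```bash
python3 - <<'E'
from h import *
c=shot("wrist");save(c,"w1.png");np.savez("w1.npz",**c)
print(pose()[:3,3],ctrl.get_obs()["opening"]); print(proj(c,[[.475,.256,.09],[.462,.178,.085],[.64,.18,.045]]))
E
```

```text
[0.45023481 0.22024496 0.29990727] 0.6651996872868203
[[318.97395841 196.27014428]
 [247.58836737 196.15557293]
 [279.01507437 306.86583132]]
```

View pics/w1.png

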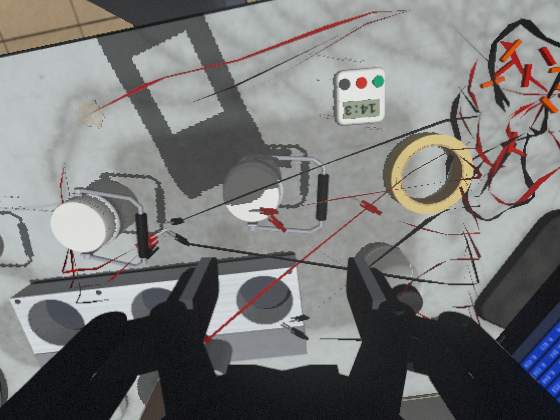

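The wrist view shows bar A at (322,198), lid A at (253,190), bar B at (143,235) and well0 at (265,297). I'll triangulate bar A with the scene view.

```bash
cat >> h.py <<'E'
def dark(c,uv,r,t=70,amin=15):
    """dark elongated blob nearest uv -> centre px, end px pair"""
    m=(c["img"].max(2)<t).astype(np.uint8);k,l,s,ce=cv2.connectedComponentsWithStats(m)
    w=l[max(0,int(uv[1])-r):int(uv[1])+r,max(0,int(uv[0])-r):int(uv[0])+r];ids,n=np.unique(w[w>0],return_counts=True);i=ids[n.argmax()]
    pts=np.argwhere(l==i)[:,::-1].astype(np.float32);rc=cv2.minAreaRect(pts);b=cv2.boxPoints(rc)
    e=[(b[0]+b[1])/2,(b[2]+b[3])/2,(b[1]+b[2])/2,(b[3]+b[0])/2];p=(e[0],e[1]) if np.linalg.norm(e[0]-e[1])>np.linalg.norm(e[2]-e[3]) else (e[2],e[3])
    return np.array(rc[0]),np.array(p),rc[1],len(pts)
def tri(c1,a,c2,b):
    o1,d1=ray(c1,a);o2,d2=ray(c2,b);d1=d1[0];d2=d2[0]
    s=np.linalg.lstsq(np.c_[d1,-d2],o2-o1,rcond=None)[0];p,q=o1+s[0]*d1,o2+s[1]*d2;return (p+q)/2,np.linalg.norm(p-q)
def ell(c,mask_uv,cond,r):
    """ellipse fit of blob at uv of boolean mask"""
    k,l,s,ce=cv2.connectedComponentsWithStats(cond.astype(np.uint8));i=l[int(mask_uv[1]),int(mask_uv[0])]
    if i==0: return None
    cn,_=cv2.findContours((l==i).astype(np.uint8),cv2.RETR_EXTERNAL,cv2.CHAIN_APPROX_NONE);h=cv2.convexHull(max(cn,key=len))
    return cv2.minEnclosingCircle(h),s[i],cv2.fitEllipse(h)
E
python3 - <<'E'
from h import *
w=dict(np.load("w1.npz"));s=dict(np.load("scene0.npz"));sd=dict(np.load("side0.npz"))
for n,a,b,e in[("A",(322,198),(208,181),(227,186)),("B",(143,235),(250,217),(243,213))]:
    ca,pa,ra,na=dark(w,a,8);cb,pb,rb,nb=dark(s,b,6)
    print(n,ca,ra,na,cb,rb,nb,tri(w,ca,s,cb))
    P=onplane(w,pa,.09);d=P[1]-P[0];print(P.round(4),P.mean(0).round(4),"ang",np.degrees(np.arctan2(d[1],d[0])),np.linalg.norm(d))
W=cloud(w);Z=W[...,2]
for n,xy in[("A",(.462,.178)),("B",(.464,-.025))]:
    m=(abs(Z-.085)<.007)&(np.hypot(W[...,0]-xy[0],W[...,1]-xy[1])<.045)&(w["img"].min(2)>90)
    p=np.argwhere(m)[:,::-1].astype(np.float32);(cc,r)=cv2.minEnclosingCircle(p);print(n,cc,r,onplane(w,cc,.085),np.median(Z[m]))
# block plane: circle wells
m=(abs(Z-.045)<.006)&(w["img"].min(2)>80)&(W[...,0]>.54)&(W[...,0]<.75)
hs,_=cv2.findContours(m.astype(np.uint8),cv2.RETR_CCOMP,cv2.CHAIN_APPROX_NONE)
for h in hs:
    if 800<cv2.contourArea(h)<6000: e=cv2.fitEllipse(h);print("hole",e,onplane(w,e[0],.045))
E
```

```text
A [322.42269897 187.54614258] (10.08739948272705, 27.415754318237305) 267 [207.28649902 180.86074829] (3.9657015800476074, 20.18902587890625) 60 (array([0.46920995, 0.2605892 , 0.0887399 ]), np.float64(0.005904649656986551))
[[0.451  0.264  0.09  ]
 [0.4812 0.2582 0.09  ]] [0.4661 0.2611 0.09  ] ang -10.88184622832726 0.03082119562784775
B [146.36923218 234.95387268] (46.14091873168945, 20.093624114990234) 537 [250.46226501 217.36793518] (3.434013605117798, 18.268951416015625) 66 (array([0.48350248, 0.05692623, 0.09314588]), np.float64(0.0006167702987566983))
[[0.4577 0.0607 0.09  ]
 [0.5135 0.0493 0.09  ]] [0.4856 0.055  0.09  ] ang -11.585073774532031 0.056903338263856136
A (256.5, 195.3235321044922) 34.50161361694336 [[0.46285423 0.18797958 0.085     ]] 0.08593050197503121
B (81.01252746582031, 226.7408447265625) 37.4041862487793 [[ 0.46318509 -0.01787626  0.085     ]] 0.08569363401430888
hole ((79.4057846069336, 312.9073181152344), (62.408199310302734, 165.39503479003906), 73.2518081665039) [[ 0.59805306 -0.09960379  0.045     ]]
hole ((263.99627685546875, 320.0838623046875), (79.02632904052734, 102.6040267944336), 13.977174758911133) [[0.65799142 0.15472614 0.045     ]]
hole ((243.9158477783203, 294.2151184082031), (49.3140869140625, 95.48472595214844), 61.99183654785156) [[0.61077958 0.13579245 0.045     ]]
```

```bash
python3 - <<'E'
from h import *
w=dict(np.load("w1.npz"));s=dict(np.load("scene0.npz"))
g=w["img"][165:230,300:345].max(2)<75
p=np.argwhere(g)[:,::-1].astype(np.float32)+[300,165];rc=cv2.minAreaRect(p);print(rc,len(p))
print(onplane(w,[rc[0],(322,198)],.09),tri(w,rc[0],s,(208,180.8)))
P=onplane(w,[rc[0]],.09)[0];
W=cloud(w);m=(W[...,2]>.075)&(W[...,2]<.12)&(w["img"].max(2)<75);m[:, :300]=0;m[:165]=0;m[230:]=0;m[:,345:]=0
print("bar cloud",W[m].min(0),W[m].max(0),np.median(W[m],0))
to([P[0],P[1],.16],79);to([P[0],P[1],.096],79)
E
```

```text
Traceback (most recent call last):
cv2.error: OpenCV(4.12.0) /io/opencv/modules/imgproc/src/convhull.cpp:143: error: (-215:Assertion failed) total >= 0 && (depth == CV_32F || depth == CV_32S) in function 'convexHull'
```

```bash
python3 - <<'E'
from h import *
w=dict(np.load("w1.npz"));s=dict(np.load("scene0.npz"))
g=w["img"][165:230,300:345].max(2)<75
p=(np.argwhere(g)[:,::-1]+[300,165]).astype(np.float32);rc=cv2.minAreaRect(p);print(rc,len(p))
print(onplane(w,[rc[0],(322,198)],.09),tri(w,rc[0],s,(208,180.8)))
P=onplane(w,[rc[0]],.09)[0];
W=cloud(w);m=(W[...,2]>.075)&(W[...,2]<.12)&(w["img"].max(2)<75);m[:, :300]=0;m[:165]=0;m[230:]=0;m[:,345:]=0
print("bar cloud",W[m].min(0),W[m].max(0),np.median(W[m],0))
to([P[0],P[1],.16],79);to([P[0],P[1],.096],79)
E
```

```text
((314.9426574707031, 192.85289001464844), (55.03125762939453, 27.865192413330078), 87.1375961303711) 481
[[0.47033566 0.25222087 0.09      ]
 [0.47757044 0.25899053 0.09      ]] (array([0.46933174, 0.25170675, 0.09610838]), np.float64(0.001611866508236892))
bar cloud [0.43678106 0.23938658 0.087248  ] [0.50183238 0.26890747 0.11029564] [0.47297698 0.25855593 0.09348866]
shift [-0.0142  0.0351  0.1399] rot [ 0.   -0.07  0.6 ]
shift [-0.0142  0.0351  0.2039] rot [ 0.   -0.07  0.6 ]
```

>>> servo_tool --series "0.2 -0.0185 0.0426 0.03 0 0 0; 0.2 -0.0185 0.0426 0.06 0 0 0; 0.2 -0.0185 0.0426 0.09 0 0 0; 0.2 -0.0185 0.0426 0.12 0 0 0; 0.2 -0.0185 0.0426 0.14 0 0 0; 0.2 -0.0185 0.0426 0.16 0 0 0; 0.2 -0.0185 0.0426 0.175 0 0 0; 0.2 -0.0185 0.0426 0.188 0 0 0; 0.2 -0.0185 0.0426 0.198 0 0 0; 0.2 -0.0185 0.0426 0.204 0 0 0; 0.2 -0.0185 0.0426 0.204 0 0 0; 0.2 -0.0185 0.0426 0.204 0 0 0"

```text
time_s: 2.2
eef_pos: [0.4762, 0.2595, 0.0965]
eef_rot: [0.0, 0.09, 0.996, 0.0]
wrist_force: [0.5, 0.5, 0.3]
opening: 0.396
grasp_force: 0.0
```

```bash
python3 - <<'E'
from h import *
c=shot("wrist");save(c,"w2.png")
E
```

```text
(no output)
```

View pics/w2.png

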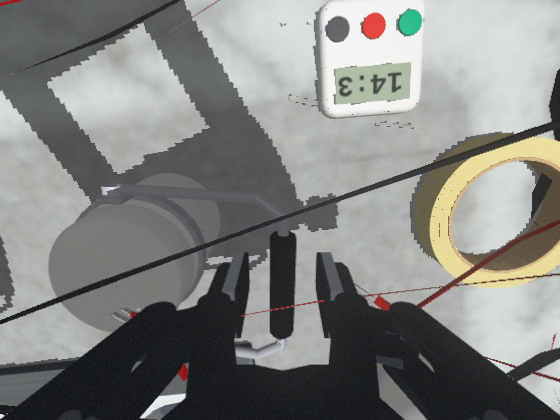

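The bar is centred between the pads at (283,285), so I'll close.

>>> servo_tool --series "1 0 0 0 0 0 0; 1 0 0 0 0 0 0; 1 0 0 0 0 0 0; 1 0 0 0 0 0 0; 1 0 0 0 0 0 0; 1 0 0 0 0 0 0; 1 0 0 0 0 0 0; 1 0 0 0 0 0 0"

```text
time_s: 2.92
eef_pos: [0.4765, 0.2591, 0.0964]
eef_rot: [0.0, 0.09, 0.996, 0.0]
wrist_force: [-0.7, 1.5, 0.4]
opening: 0.114
grasp_force: 58.4
```

>>> servo_tool --series "1 0 -0.0023 -0.0088 0 0 0; 1 0 -0.0056 -0.0173 0 0 0; 1 0 -0.0099 -0.0255 0 0 0; 1 0 -0.015 -0.033 0 0 0; 1 0 -0.021 -0.0399 0 0 0; 1 0 -0.0278 -0.046 0 0 0; 1 0 -0.0352 -0.0514 0 0 0; 1 0 -0.0431 -0.056 0 0 0; 1 0 -0.0515 -0.0595 0 0 0; 1 0 -0.0602 -0.062 0 0 0; 1 0 -0.0693 -0.0636 0 0 0; 1 0 -0.0784 -0.0641 0 0 0"

```text
time_s: 3.92
eef_pos: [0.4619, 0.1805, 0.1603]
eef_rot: [-0.0, 0.09, 0.996, -0.0]
wrist_force: [-0.9, 0.3, 0.5]
opening: 0.116
grasp_force: 58.6
```

>>> servo_tool --series "1 0 0 0 0 0 0; 1 0 0 -0.002 0 0 0; 1 0 0 -0.004 0 0 0; 1 0 0 -0.006 0 0 0; 1 0 0 -0.008 0 0 0; 1 0 0 -0.01 0 0 0; 1 0 0 -0.012 0 0 0; 1 0 0 -0.012 0 0 0; 1 0 0 -0.012 0 0 0"

```text
time_s: 4.67
eef_pos: [0.4621, 0.1819, 0.1721]
eef_rot: [-0.0, 0.09, 0.996, -0.0]
wrist_force: [0.0, 0.7, -4.7]
opening: 0.113
grasp_force: 58.3
```

```bash
python3 - <<'E'
from h import *
c=shot("wrist");a=shot("scene");np.savez("w3.npz",**c);np.savez("s3.npz",**a)
cv2.imwrite("pics/m3.png",np.hstack([c["img"][:,:,::-1],cv2.resize(a["img"][120:330,150:270,::-1],(240,420))]))
E
```

```text
(no output)
```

View pics/m3.png

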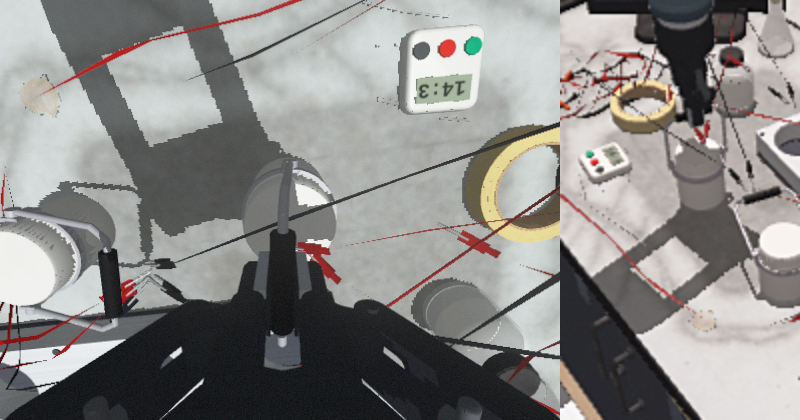

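The bail is upright, the pot is hanging clear and the measured force matches its weight. Next come the well centres, from rim contours cast onto the block-top plane in both fixed views.

```bash
python3 - <<'E'
from h import *
for n in["scene","side"]:
    c=dict(np.load(n+"0.npz"));P=cloud(c);Z=P[...,2]
    print(n,"top z",np.median(Z[(abs(Z-.045)<.006)&(P[...,0]>.55)&(P[...,0]<.73)&(abs(P[...,1])<.2)]))
    m=((Z>.0405)).astype(np.uint8)
    cs,h=cv2.findContours(m,cv2.RETR_CCOMP,cv2.CHAIN_APPROX_NONE)
    for k,h in zip(cs,h[0]):
        if h[3]<0 or len(k)<40:continue
        q=onplane(c,k[:,0],.045)
        if abs(q[:,0].mean()-.63)>.06 or abs(q[:,1].mean())>.25:continue
        e=cv2.fitEllipse((q[:,:2]*1000).astype(np.float32));print("well",e[0],e[1])
    s=(abs(Z-.1)<.006)&(np.hypot(P[...,0]-.692,P[...,1]-.08)<.03)
    p=P[s];print("sleeve",p.min(0),p.max(0),np.median(p,0))
E
```

```text
scene top z 0.0453683995185139
well (606.29736328125, -137.4651336669922) (78.63861083984375, 79.60504150390625)
well (615.6295776367188, 11.902872085571289) (76.98448181152344, 81.09587097167969)
well (622.7549438476562, 160.78170776367188) (75.51445007324219, 81.55326843261719)
sleeve [0.67438589 0.06597253 0.09484101] [0.7117983  0.10142037 0.10412076] [0.69418312 0.08154663 0.09917919]
side top z 0.04628642603794664
well (605.4269409179688, -139.43907165527344) (76.40440368652344, 79.2076187133789)
well (613.947021484375, 10.79914665222168) (76.45333862304688, 78.57160186767578)
well (620.2471313476562, 160.1619415283203) (73.29197692871094, 78.91700744628906)
sleeve [0.67602087 0.05807387 0.09425877] [0.70990741 0.10151926 0.1039744 ] [0.69366505 0.07759896 0.1000674 ]
```

>>> servo_tool --series "1 0 0 -0.008 0 0 0; 1 0 0 -0.02 0 0 0; 1 0 0 -0.035 0 0 0; 1 0 0 -0.05 0 0 0; 1 0 0 -0.06 0 0 0; 1 -0.005 0 -0.063 0 0 0; 1 -0.015 0.001 -0.063 0 0 0; 1 -0.03 0.002 -0.063 0 0 0; 1 -0.046 0.002 -0.063 0 0 0; 1 -0.062 0.003 -0.063 0 0 0; 1 -0.078 0.004 -0.063 0 0 0; 1 -0.094 0.005 -0.063 0 0 0"

```text
time_s: 5.77
eef_pos: [0.5567, 0.1694, 0.2338]
eef_rot: [-0.001, 0.09, 0.996, -0.0]
wrist_force: [1.3, -0.6, -4.2]
opening: 0.114
grasp_force: 58.8
```

>>> servo_tool --series "1 -0.015 0.001 0 0 0 0; 1 -0.029 0.0015 0 0 0 0; 1 -0.041 0.002 0 0 0 0; 1 -0.051 0.0025 0 0 0 0; 1 -0.059 0.0025 0 0 0 0; 1 -0.064 0.0025 0 0 0 0; 1 -0.067 0.0025 0 0 0 0; 1 -0.067 0.0025 0 0 0 0; 1 -0.067 0.0025 0 0 0 0; 1 -0.067 0.0025 0 0 0 0; 1 -0.067 0.0025 0 0 0 0; 1 -0.067 0.0025 0 0 0 0"

```text
time_s: 6.77
eef_pos: [0.6218, 0.1605, 0.2356]
eef_rot: [0.0, 0.09, 0.996, 0.0]
wrist_force: [-0.8, 0.3, -3.9]
opening: 0.114
grasp_force: 58.8
```

```bash
cat >> h.py <<'E'
def pot(c,xy,z,r=.05):
    """lid/white column points around xy near height z: centre by circle fit to lid-plane hits"""
    P=cloud(c);m=(abs(P[...,2]-z)<.006)&(np.hypot(P[...,0]-xy[0],P[...,1]-xy[1])<r)&(c["img"].min(2)>80)
    k=np.argwhere(m)[:,::-1]
    if len(k)<20:return None
    q=onplane(c,cv2.convexHull(k.astype(np.int32))[:,0],z);(x,y),rr=cv2.minEnclosingCircle((q[:,:2]*1000).astype(np.float32));return round(x,1),round(y,1),round(rr,1),len(k)
E
python3 - <<'E'
from h import *
T=pose();print(T[:3,3])
for n in["scene","side"]:
    c=shot(n);save(c,n+"4.png")
    for z in(.155,.16,.165):print(n,z,pot(c,T[:2,3],z))
    print(pot(c,(.464,-.023),.085),pot(c,(.477,-.235),.085))
E
```

```text
[0.62175759 0.16050872 0.23560084]
scene 0.155 (622.5, 163.9, 48.1, 306)
scene 0.16 (621.3, 162.3, 45.6, 253)
scene 0.165 (621.4, 160.2, 46.7, 50)
(462.8, -18.6, 46.7, 409) (478.4, -224.3, 44.6, 531)
side 0.155 (619.3, 160.5, 44.0, 167)
side 0.16 (621.0, 164.3, 44.1, 157)
side 0.165 (620.9, 161.4, 43.3, 59)
(464.5, -16.5, 49.0, 235) (477.4, -230.6, 44.2, 318)
```

>>> servo_tool --series "1 0 0 0 0 0 0; 1 0 0 0.004 0 0 0; 1 0 0 0.01 0 0 0; 1 0 0 0.017 0 0 0; 1 0 0 0.024 0 0 0; 1 0 0 0.031 0 0 0; 1 0 0 0.038 0 0 0; 1 0 0 0.045 0 0 0; 1 0 0 0.051 0 0 0; 1 0 0 0.056 0 0 0; 1 0 0 0.06 0 0 0; 1 0 0 0.062 0 0 0"

```text
time_s: 7.87
eef_pos: [0.6225, 0.1604, 0.174]
eef_rot: [0.0, 0.09, 0.996, 0.0]
wrist_force: [-2.9, 0.7, 6.1]
opening: 0.118
grasp_force: 60.1
```

>>> servo_tool --series "1 0 0 0.001 0 0 0; 1 0 0 0.002 0 0 0; 1 0 0 0.003 0 0 0; 1 0 0 0.004 0 0 0; 1 0 0 0.0045 0 0 0; 1 0 0 0.0045 0 0 0; 1 0 0 0.0045 0 0 0"

```text
time_s: 8.45
eef_pos: [0.6244, 0.1611, 0.1741]
eef_rot: [0.003, 0.09, 0.996, 0.001]
wrist_force: [-4.6, 1.9, 15.4]
opening: 0.11
grasp_force: 61.3
```

>>> servo_tool --series "1 0 0 -0.003 0 0 0; 1 0 0 -0.0045 0 0 0; 1 0 0 -0.0045 0 0 0; 1 0 0 -0.0045 0 0 0"

```text
time_s: 8.78
eef_pos: [0.6225, 0.1603, 0.174]
eef_rot: [0.001, 0.09, 0.996, 0.0]
wrist_force: [0.2, -0.5, 3.0]
opening: 0.119
grasp_force: 59.8
```

```bash
python3 - <<'E'
from h import *
T=pose();ims=[]
for n in["scene","side"]:
    c=shot(n);P=cloud(c);m=(np.hypot(P[...,0]-.622,P[...,1]-.1605)<.03)&(c["img"].min(2)>110)
    z=P[...,2][m];print(n,np.histogram(z,bins=np.arange(.06,.13,.004)))
    u,v=proj(c,[.622,.16,.1])[0].astype(int);ims.append(cv2.resize(c["img"][v-50:v+50,u-50:u+50,::-1],(390,390),interpolation=cv2.INTER_CUBIC))
cv2.imwrite("pics/m5.png",np.hstack(ims))
E
```

```text
scene (array([  0,   0,   3,   9,   2,   5,   9,   8, 107,  68,   3,   0,   0,
         0,   0,   0,   0]), array([0.06 , 0.064, 0.068, 0.072, 0.076, 0.08 , 0.084, 0.088, 0.092,
       0.096, 0.1  , 0.104, 0.108, 0.112, 0.116, 0.12 , 0.124, 0.128]))
side (array([ 0,  0,  4,  6,  5,  3,  1,  2, 40, 66,  7,  0,  0,  0,  0,  0,  0]), array([0.06 , 0.064, 0.068, 0.072, 0.076, 0.08 , 0.084, 0.088, 0.092,
       0.096, 0.1  , 0.104, 0.108, 0.112, 0.116, 0.12 , 0.124, 0.128]))
```

View pics/m5.png

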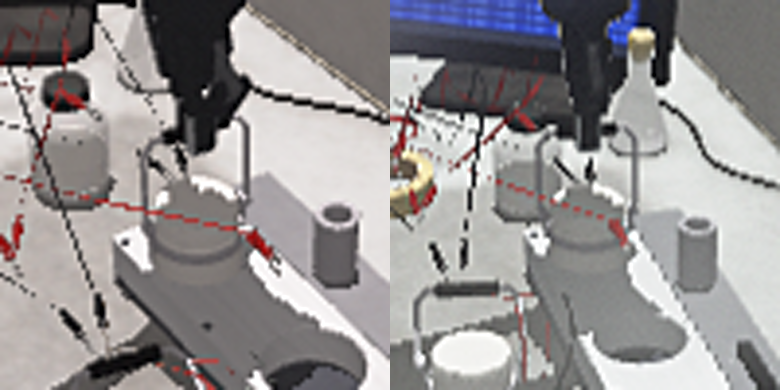

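Pot A is seated, with its lid at about 0.095. Next I'll fold the bail outward to +y.

>>> servo_tool --series "1 0 0.0094 0.0006 0 0 0; 1 0 0.0188 0.0022 0 0 0; 1 0 0.0278 0.005 0 0 0; 1 0 0.0365 0.0088 0 0 0; 1 0 0.0446 0.0136 0 0 0; 1 0 0.0522 0.0194 0 0 0; 1 0 0.059 0.0259 0 0 0; 1 0 0.0649 0.0333 0 0 0; 1 0 0.07 0.0413 0 0 0; 1 0 0.0741 0.0498 0 0 0; 1 0 0.0771 0.0588 0 0 0; 1 0 0.0791 0.068 0 0 0"

```text
time_s: 9.88
eef_pos: [0.6362, 0.2383, 0.1043]
eef_rot: [-0.0, 0.09, 0.996, -0.0]
wrist_force: [2.6, -0.9, 0.8]
opening: 0.114
grasp_force: 59.5
```

>>> servo_tool --series "1 0 0 0 0 0 0; 0.35 0 0 0 0 0 0; 0.35 0 0 0 0 0 0; 0.35 0 0 0 0 0 0; 0.35 0 0 0 0 0 0; 0.35 0 0 0 0 0 0; 0.35 0 0 -0.02 0 0 0; 0.35 0 0 -0.05 0 0 0; 0.35 0 0 -0.085 0 0 0; 0.35 0 0 -0.125 0 0 0; 0.35 0 0 -0.165 0 0 0; 0.35 0 0 -0.195 0 0 0"

```text
time_s: 10.88
eef_pos: [0.6367, 0.2382, 0.305]
eef_rot: [0.002, 0.09, 0.996, 0.001]
wrist_force: [0.7, -1.0, 0.1]
opening: 0.325
grasp_force: 0.0
```

```bash
python3 - <<'E'
from h import *
to([.45,.01,.3],79)
E
```

```text
shift [ 0.1428 -0.258   0.004 ] rot [0.09 0.22 0.66]
```

>>> servo_tool --series "0.2 0.012 -0.022 0 0 0 0; 0.2 0.026 -0.047 0 0 0 0; 0.2 0.042 -0.075 0 0 0 0; 0.2 0.058 -0.105 0 0 0 0; 0.2 0.075 -0.135 0 0 0 0; 0.2 0.091 -0.165 0 0 0 0; 0.2 0.107 -0.193 0 0 0 0; 0.2 0.121 -0.219 0 0 0 0; 0.2 0.134 -0.241 0 0 0 0; 0.2 0.143 -0.258 0 0 0 0; 0.2 0.143 -0.258 0 0 0 0; 0.2 0.143 -0.258 0 0 0 0"

```text
time_s: 11.88
eef_pos: [0.4491, 0.0094, 0.301]
eef_rot: [0.001, 0.091, 0.996, 0.0]
wrist_force: [0.3, -0.4, 0.2]
opening: 0.401
grasp_force: 0.0
```

```bash
cat >> h.py <<'E'
def bar(c,uv,r=45,z=.0865):
    """centre & heading of dark sleeve near px uv, on plane z"""
    x0,y0=int(uv[0])-r,int(uv[1])-r;x0=max(x0,0);y0=max(y0,0)
    g=(c["img"][y0:y0+2*r,x0:x0+2*r].max(2)<75).astype(np.uint8)
    g=cv2.morphologyEx(g,cv2.MORPH_OPEN,np.ones((7,7)))
    k,l,s,ce=cv2.connectedComponentsWithStats(g);i=1+s[1:,4].argmax()
    p=(np.argwhere(l==i)[:,::-1]+[x0,y0]).astype(np.float32);rc=cv2.minAreaRect(p);b=cv2.boxPoints(rc)
    b=b if np.linalg.norm(b[0]-b[1])<np.linalg.norm(b[1]-b[2]) else np.roll(b,1,0)
    e=onplane(c,[(b[0]+b[1])/2,(b[2]+b[3])/2],z);d=e[1]-e[0];h=(np.degrees(np.arctan2(d[1],d[0]))+90)%180
    return e.mean(0),h,np.linalg.norm(d),rc
E
python3 - <<'E'
from h import *
c=shot("wrist");save(c,"w6.png");np.savez("w6.npz",**c);print(pose()[:3,3])
uv=proj(c,[.485,.055,.0865])[0];print(uv);b=bar(c,uv);print(b)
to([b[0][0],b[0][1],.0965],b[1])
E
```

```text
[0.4495021  0.00992129 0.30094459]
[327.84149027 203.12124048]
(array([0.48597681, 0.05444104, 0.0865    ]), np.float64(78.83553926032681), np.float64(0.05386493664129021), ((327.501953125, 203.46888732910156), (11.415226936340332, 45.66090774536133), 3.5763344764709473))
shift [-0.0276  0.0503  0.2045] rot [0.02 0.08 0.77]
```

View pics/w6.png

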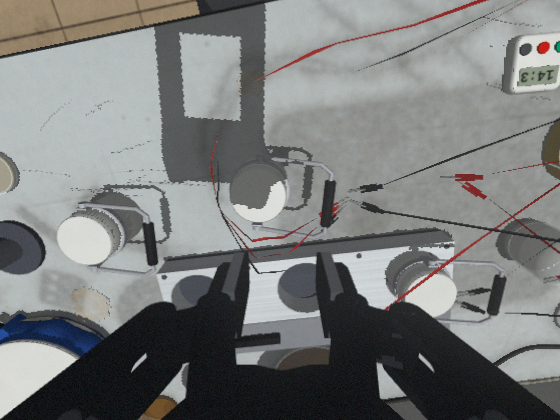

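Bar B is at (327,203), and pot A sits in well0 with its bail folded, sleeve at (495,290). Going down on bar B.

>>> servo_tool --series "0.2 -0.0276 0.0503 0.03 0 0 0.7; 0.2 -0.0276 0.0503 0.06 0 0 0.7; 0.2 -0.0276 0.0503 0.09 0 0 0.7; 0.2 -0.0276 0.0503 0.12 0 0 0.7; 0.2 -0.0276 0.0503 0.14 0 0 0.7; 0.2 -0.0276 0.0503 0.16 0 0 0.7; 0.2 -0.0276 0.0503 0.175 0 0 0.7; 0.2 -0.0276 0.0503 0.188 0 0 0.7; 0.2 -0.0276 0.0503 0.198 0 0 0.7; 0.2 -0.0276 0.0503 0.2045 0 0 0.7; 0.2 -0.0276 0.0503 0.2045 0 0 0.7; 0.2 -0.0276 0.0503 0.2045 0 0 0.7"

```text
time_s: 12.93
eef_pos: [0.4857, 0.0548, 0.096]
eef_rot: [-0.0, 0.096, 0.995, 0.0]
wrist_force: [-0.4, -0.1, 1.6]
opening: 0.398
grasp_force: 0.0
```

>>> servo_tool --series "1 0 0 0 0 0 0; 1 0 0 0 0 0 0; 1 0 0 0 0 0 0; 1 0 0 0 0 0 0; 1 0 0 0 0 0 0; 1 0 0 0 0 0 0; 1 0 0 0 0 0 0; 1 0 0 0 0 0 0"

```text
time_s: 13.6
eef_pos: [0.4856, 0.0544, 0.096]
eef_rot: [0.0, 0.096, 0.995, -0.0]
wrist_force: [0.6, -0.9, -0.7]
opening: 0.117
grasp_force: 58.0
```

>>> servo_tool --series "1 0 -0.0023 -0.0088 0 0 0; 1 0 -0.0056 -0.0173 0 0 0; 1 0 -0.0099 -0.0255 0 0 0; 1 0 -0.015 -0.033 0 0 0; 1 0 -0.021 -0.0399 0 0 0; 1 0 -0.0278 -0.046 0 0 0; 1 0 -0.0352 -0.0514 0 0 0; 1 0 -0.0431 -0.056 0 0 0; 1 0 -0.0515 -0.0595 0 0 0; 1 0 -0.0602 -0.062 0 0 0; 1 0 -0.0693 -0.0636 0 0 0; 1 0 -0.0784 -0.0641 0 0 0"

```text
time_s: 14.6
eef_pos: [0.4701, -0.0233, 0.1599]
eef_rot: [-0.0, 0.096, 0.995, 0.0]
wrist_force: [-0.2, 0.7, -4.9]
opening: 0.116
grasp_force: 58.1
```

>>> servo_tool --series "1 0 0 -0.002 0 0 0; 1 0 0 -0.004 0 0 0; 1 0 0 -0.006 0 0 0; 1 0 0 -0.009 0 0 0; 1 0 0 -0.013 0 0 0; 1 0 0 -0.02 0 0 0; 1 0 0 -0.03 0 0 0; 1 0 0 -0.042 0 0 0; 1 0 0 -0.056 0 0 0; 1 0 0 -0.068 0 0 0; 1 0 0 -0.075 0 0 0; 1 0 0 -0.075 0 0 0"

```text
time_s: 15.6
eef_pos: [0.4716, -0.0227, 0.2375]
eef_rot: [0.002, 0.096, 0.995, -0.0]
wrist_force: [1.4, 0.6, -3.0]
opening: 0.119
grasp_force: 58.2
```

```bash
python3 - <<'E'
from h import *
to([.6147,.0115,.2355],80)
c=shot("scene");T=pose()
print([pot(c,T[:2,3],z) for z in(.15,.155,.16,.165)],pot(c,(.477,-.235),.085))
E
```

```text
shift [-0.1339  0.0609  0.0025] rot [-0.03  0.24 -1.02]
[(463.2, -30.1, 40.8, 145), (466.9, -27.3, 44.7, 107), (465.1, -32.1, 44.9, 222), (464.5, -26.9, 44.8, 435)] (478.1, -224.2, 44.4, 532)
```

>>> servo_tool --series "1 -0.008 0.004 0.001 0 0 0; 1 -0.02 0.01 0.001 0 0 0; 1 -0.036 0.017 0.001 0 0 0; 1 -0.053 0.024 0.001 0 0 0; 1 -0.07 0.032 0.001 0 0 0; 1 -0.087 0.04 0.001 0 0 0; 1 -0.102 0.047 0.001 0 0 0; 1 -0.115 0.053 0.001 0 0 0; 1 -0.124 0.057 0.001 0 0 0; 1 -0.13 0.06 0.001 0 0 0; 1 -0.134 0.061 0.001 0 0 0; 1 -0.134 0.061 0.001 0 0 0"

```text
time_s: 16.65
eef_pos: [0.6139, 0.012, 0.2329]
eef_rot: [-0.001, 0.096, 0.995, 0.0]
wrist_force: [-1.0, 1.2, -2.5]
opening: 0.12
grasp_force: 58.1
```

>>> servo_tool --series "1 0 0 0 0 0 0; 1 0 0 0 0 0 0; 1 0 0 0 0 0 0; 1 0 0 0 0 0 0; 1 0 0 0 0 0 0; 1 0 0 0 0 0 0; 1 0 0 0 0 0 0; 1 0 0 0 0 0 0"

```text
time_s: 17.32
eef_pos: [0.6136, 0.0117, 0.2341]
eef_rot: [0.0, 0.096, 0.995, -0.0]
wrist_force: [0.1, 0.0, -5.5]
opening: 0.12
grasp_force: 58.2
```

```bash
python3 - <<'E'
from h import *
T=pose();print(T[:3,3]);ims=[]
for n in["scene","side"]:
    c=shot(n);P=cloud(c);m=(np.hypot(P[...,0]-T[0,3],P[...,1]-T[1,3])<.05)&(c["img"].min(2)>80)&(P[...,2]>.06)&(P[...,2]<.19)
    q=P[m];print(n,np.histogram(q[:,2],bins=np.arange(.07,.19,.005)))
    for z0 in(.085,.1,.11,.15,.155,.16,.165):
        a=q[abs(q[:,2]-z0)<.003]
        if len(a)>8:print(z0,a[:,:2].min(0),a[:,:2].max(0),np.median(a[:,:2],0),len(a))
    u,v=proj(c,[*T[:2,3],.12])[0].astype(int);ims.append(cv2.resize(c["img"][v-50:v+50,u-50:u+50,::-1],(390,390),interpolation=cv2.INTER_CUBIC))
cv2.imwrite("pics/m7.png",np.hstack(ims))
E
```

```text
[0.61358639 0.01174504 0.23407223]
scene (array([  0,   6,  21,  34,  32,  36,  24,  39,  35,  33,  28,  28,  25,
        61,  51,  33,  46,  69, 257,  55,   8,   6,   4]), array([0.07 , 0.075, 0.08 , 0.085, 0.09 , 0.095, 0.1  , 0.105, 0.11 ,
       0.115, 0.12 , 0.125, 0.13 , 0.135, 0.14 , 0.145, 0.15 , 0.155,
       0.16 , 0.165, 0.17 , 0.175, 0.18 , 0.185]))
0.085 [ 0.57490224 -0.0207457 ] [0.62845341 0.0319743 ] [ 0.58868463 -0.01129674] 38
0.1 [ 0.57515237 -0.0206603 ] [0.62593012 0.03151757] [ 0.58656728 -0.01075335] 38
0.11 [ 0.57485414 -0.02031002] [0.62224751 0.03235264] [ 0.58619772 -0.01082563] 45
0.15 [ 0.56544479 -0.01933349] [0.65241613 0.0341299 ] [ 0.58828282 -0.00375181] 49
0.155 [ 0.5657214  -0.01933349] [0.65278208 0.03570628] [ 0.59148071 -0.00141978] 60
0.16 [ 0.56684639 -0.02228809] [0.6509824  0.04406679] [0.60375104 0.00800555] 180
0.165 [ 0.5659041  -0.01827221] [0.65242827 0.04406679] [0.60720595 0.01213599] 228
side (array([  0,   2,  22,  32,  26,  33,  28,  32,  28,  28,  27,  34,  20,
        41,  54,  32,  35,  40, 127,  65,   2,   1,   3]), array([0.07 , 0.075, 0.08 , 0.085, 0.09 , 0.095, 0.1  , 0.105, 0.11 ,
       0.115, 0.12 , 0.125, 0.13 , 0.135, 0.14 , 0.145, 0.15 , 0.155,
       0.16 , 0.165, 0.17 , 0.175, 0.18 , 0.185]))
0.085 [ 0.57375999 -0.02501434] [0.63716847 0.02394086] [ 0.59258476 -0.01253775] 41
0.1 [ 0.5727669  -0.02219372] [0.6362905  0.02808445] [ 0.6008324  -0.01520162] 35
0.11 [ 0.5740909 -0.0234821] [0.63787084 0.02592641] [ 0.59661213 -0.01214463] 33
0.15 [ 0.57046768 -0.02205662] [0.64456947 0.01773846] [ 0.60060183 -0.00882641] 39
0.155 [ 0.56372698 -0.02260421] [0.64885784 0.02150867] [ 0.60060183 -0.00939776] 47
0.16 [ 0.56386211 -0.02472236] [0.64929975 0.04448222] [6.05054901e-01 3.27713681e-04] 84
0.165 [ 0.56386211 -0.02296496] [0.63813188 0.04360426] [0.60652702 0.01127678] 152
```

View pics/m7.png

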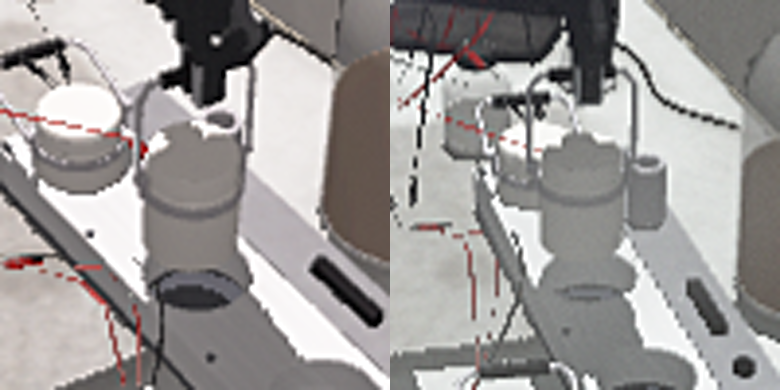

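The pot hangs a few mm towards -x of the tool, because the grip is off the bar's middle. I'll fit the body's circle and correct for it.

```bash
cat >> h.py <<'E'
from scipy.optimize import least_squares
def body(c,xy,z0,z1,r=.034,t=70):
    P=cloud(c);q=P[(np.hypot(P[...,0]-xy[0],P[...,1]-xy[1])<.05)&(c["img"].min(2)>t)&(P[...,2]>z0)&(P[...,2]<z1)]
    s=least_squares(lambda p:np.hypot(q[:,0]-p[0],q[:,1]-p[1])-r,xy,loss="soft_l1",f_scale=.002);return s.x.round(4),len(q)
E
python3 - <<'E'
from h import *
T=pose()
for n in["scene","side"]:
    c=shot(n);print(n,body(c,T[:2,3],.085,.125),body(c,T[:2,3],.085,.105),body(c,(.622,.1605),.05,.06),body(c,(.477,-.235),.015,.05))
to([T[0,3]+.006,T[1,3],T[2,3]],79)
E
```

```text
scene (array([0.6099, 0.0147]), 257) (array([0.6102, 0.015 ]), 125) (array([0.6209, 0.1621]), 65) (array([ 0.4799, -0.2301]), 217)
side (array([0.6085, 0.014 ]), 228) (array([0.6086, 0.0144]), 112) (array([0.6191, 0.1601]), 28) (array([ 0.4785, -0.2307]), 245)
shift [-0.0059  0.0011 -0.0001] rot [-0.   -0.   -0.03]
```

>>> servo_tool --series "1 -0.003 -0.001 0 0 0 0; 1 -0.006 -0.002 0.002 0 0 0; 1 -0.006 -0.002 0.006 0 0 0; 1 -0.006 -0.002 0.012 0 0 0; 1 -0.006 -0.002 0.019 0 0 0; 1 -0.006 -0.002 0.026 0 0 0; 1 -0.006 -0.002 0.033 0 0 0; 1 -0.006 -0.002 0.04 0 0 0; 1 -0.006 -0.002 0.047 0 0 0; 1 -0.006 -0.002 0.053 0 0 0; 1 -0.006 -0.002 0.057 0 0 0; 1 -0.006 -0.002 0.059 0 0 0"

```text
time_s: 18.52
eef_pos: [0.6188, 0.0087, 0.174]
eef_rot: [-0.001, 0.096, 0.995, 0.0]
wrist_force: [-0.6, 1.2, -3.7]
opening: 0.123
grasp_force: 58.2
```

>>> servo_tool --series "1 0 0 0.001 0 0 0; 1 0 0 0.002 0 0 0; 1 0 0 0.002 0 0 0; 1 0 0 0.002 0 0 0"

```text
time_s: 18.85
eef_pos: [0.6193, 0.0086, 0.1734]
eef_rot: [0.0, 0.096, 0.995, -0.0]
wrist_force: [-0.9, -0.6, -3.8]
opening: 0.12
grasp_force: 58.2
```

```bash
python3 - <<'E'
from h import *
T=pose();print(T[:3,3])
for n in["scene","side"]:
    c=shot(n);P=cloud(c);m=(np.hypot(P[...,0]-.612,P[...,1]-.0115)<.03)&(c["img"].min(2)>75)
    z=P[...,2][m];print(n,np.histogram(z,bins=np.arange(.076,.12,.004)),body(c,(.6147,.0113),.048,.06))
E
```

```text
[0.61934862 0.00863343 0.1733631 ]
scene (array([  5,  12,  11,  15,   8,  32, 186,  48,   0,   0]), array([0.076, 0.08 , 0.084, 0.088, 0.092, 0.096, 0.1  , 0.104, 0.108,
       0.112, 0.116])) (array([0.6151, 0.0114]), 94)
side (array([ 2,  7,  5,  7,  5, 14, 74, 63,  2,  1]), array([0.076, 0.08 , 0.084, 0.088, 0.092, 0.096, 0.1  , 0.104, 0.108,
       0.112, 0.116])) (array([0.6146, 0.0099]), 83)
```

>>> servo_tool --series "1 0 0 0.001 0 0 0; 1 0 0 0.002 0 0 0; 1 0 0 0.003 0 0 0; 1 0 0 0.004 0 0 0; 1 0 0 0.005 0 0 0; 1 0 0 0.006 0 0 0; 1 0 0 0.006 0 0 0; 1 0 0 0.006 0 0 0"

```text
time_s: 19.62
eef_pos: [0.6191, 0.0087, 0.1669]
eef_rot: [-0.0, 0.096, 0.995, 0.0]
wrist_force: [0.8, -0.7, -4.9]
opening: 0.118
grasp_force: 58.2
```

>>> servo_tool --series "1 0 0 0.001 0 0 0; 1 0 0 0.001 0 0 0; 1 0 0 0.001 0 0 0"

```text
time_s: 19.87
eef_pos: [0.6193, 0.0087, 0.1662]
eef_rot: [0.0, 0.096, 0.995, -0.0]
wrist_force: [0.3, -0.6, -2.6]
opening: 0.118
grasp_force: 58.3
```

>>> servo_tool --series "1 0 0 0.001 0 0 0; 1 0 0 0.002 0 0 0; 1 0 0 0.002 0 0 0; 1 0 0 0.002 0 0 0"

```text
time_s: 20.2
eef_pos: [0.6202, 0.0085, 0.1662]
eef_rot: [0.002, 0.096, 0.995, -0.0]
wrist_force: [-2.7, -0.2, 7.7]
opening: 0.118
grasp_force: 59.4
```

```bash
python3 - <<'E'
from h import *
T=pose();print(T[:3,3])
for n in["scene","side"]:
    c=shot(n);P=cloud(c);m=(np.hypot(P[...,0]-.612,P[...,1]-.0115)<.03)&(c["img"].min(2)>75)
    z=P[...,2][m];print(n,np.histogram(z,bins=np.arange(.076,.12,.004))[0],body(c,(.6147,.0113),.048,.06))
E
```

```text
[0.62022303 0.00847379 0.16616486]
scene [  6  15  13  18 135 111   6   0   0   0] (array([0.6156, 0.0115]), 86)
side [ 8  7  5 10 42 93  3  0  0  0] (array([0.6136, 0.0107]), 92)
```

Pot B is seated. I'll fold its bail to -y, towards the still empty well2.

>>> servo_tool --series "1 0 -0.0094 -0.0014 0 0 0; 1 0 -0.0188 0.0002 0 0 0; 1 0 -0.0278 0.003 0 0 0; 1 0 -0.0365 0.0068 0 0 0; 1 0 -0.0446 0.0116 0 0 0; 1 0 -0.0522 0.0174 0 0 0; 1 0 -0.059 0.0239 0 0 0; 1 0 -0.0649 0.0313 0 0 0; 1 0 -0.07 0.0393 0 0 0; 1 0 -0.0741 0.0478 0 0 0; 1 0 -0.0771 0.0568 0 0 0; 1 0 -0.0791 0.066 0 0 0"

```text
time_s: 21.3
eef_pos: [0.6037, -0.0692, 0.0969]
eef_rot: [-0.0, 0.096, 0.995, 0.0]
wrist_force: [-1.1, 1.1, 0.5]
opening: 0.119
grasp_force: 58.6
```

>>> servo_tool --series "1 0 0 0 0 0 0; 0.35 0 0 0 0 0 0; 0.35 0 0 0 0 0 0; 0.35 0 0 0 0 0 0; 0.35 0 0 0 0 0 0; 0.35 0 0 0 0 0 0; 0.35 0 0 -0.02 0 0 0; 0.35 0 0 -0.05 0 0 0; 0.35 0 0 -0.085 0 0 0; 0.35 0 0 -0.125 0 0 0; 0.35 0 0 -0.165 0 0 0; 0.35 0 0 -0.2 0 0 0"

```text
time_s: 22.3
eef_pos: [0.6042, -0.0689, 0.3013]
eef_rot: [0.001, 0.096, 0.995, -0.0]
wrist_force: [0.9, -0.6, 0.4]
opening: 0.324
grasp_force: 0.0
```

```bash
python3 - <<'E'
from h import *
to([.465,-.2,.3],79)
E
```

```text
shift [ 0.1115 -0.1553  0.0011] rot [-0.02  0.14 -0.02]
```

>>> servo_tool --series "0.2 0.008 -0.011 0 0 0 0; 0.2 0.018 -0.025 0 0 0 0; 0.2 0.031 -0.043 0 0 0 0; 0.2 0.045 -0.063 0 0 0 0; 0.2 0.059 -0.083 0 0 0 0; 0.2 0.073 -0.102 0 0 0 0; 0.2 0.086 -0.12 0 0 0 0; 0.2 0.097 -0.136 0 0 0 0; 0.2 0.106 -0.148 0 0 0 0; 0.2 0.1115 -0.155 0 0 0 0; 0.2 0.1115 -0.155 0 0 0 0; 0.2 0.1115 -0.155 0 0 0 0"

```text
time_s: 23.3
eef_pos: [0.4649, -0.1998, 0.2982]
eef_rot: [0.0, 0.097, 0.995, 0.0]
wrist_force: [0.8, -0.2, 0.2]
opening: 0.399
grasp_force: 0.0
```

```bash
python3 - <<'E'
from h import *
c=shot("wrist");save(c,"w8.png");np.savez("w8.npz",**c);print(pose()[:3,3]);s=shot("scene")
print(body(s,(.479,-.23),.015,.05),pot(s,(.478,-.228),.085))
uv=proj(c,[.494,-.155,.09])[0];print(uv);b=bar(c,uv,z=.09);print(b)
cs,p,_,_=dark(s,(304,264),7);print(cs,tri(c,b[3][0],s,cs))
to([b[0][0],b[0][1],.098],b[1])
E
```

```text
[ 0.4652501  -0.19948498  0.29813429]
(array([ 0.48  , -0.2301]), 226) (479.3, -220.6, 45.5, 534)
[327.33170321 198.90767738]
(array([ 0.4958114 , -0.15518607,  0.09      ]), np.float64(78.18419248589476), np.float64(0.05113569374902964), ((327.439697265625, 199.96499633789062), (9.855770111083984, 44.5380973815918), 3.5763344764709473))
[301.9052124  260.72677612] (array([ 0.48602198, -0.15683188,  0.11411325]), np.float64(0.002378587079329837))
shift [-0.0214  0.0491  0.2001] rot [0.01 0.02 0.81]
```

View pics/w8.png

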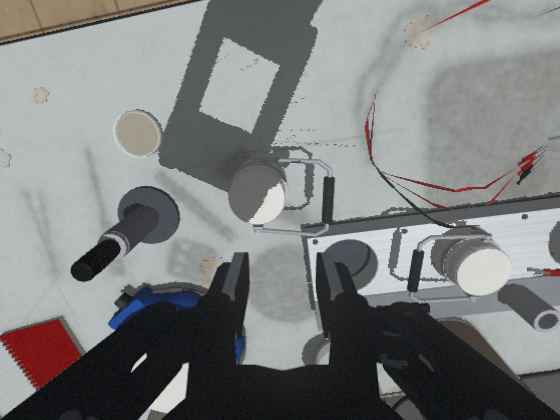

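Bar C is at (327,200), and pot B is in well1 with its bail folded to -y, sleeve at (415,270). Next I'll grip bar C.

>>> servo_tool --series "0.2 -0.0214 0.0491 0.03 0 0 0.8; 0.2 -0.0214 0.0491 0.06 0 0 0.8; 0.2 -0.0214 0.0491 0.09 0 0 0.8; 0.2 -0.0214 0.0491 0.12 0 0 0.8; 0.2 -0.0214 0.0491 0.14 0 0 0.8; 0.2 -0.0214 0.0491 0.16 0 0 0.8; 0.2 -0.0214 0.0491 0.175 0 0 0.8; 0.2 -0.0214 0.0491 0.188 0 0 0.8; 0.2 -0.0214 0.0491 0.195 0 0 0.8; 0.2 -0.0214 0.0491 0.2 0 0 0.8; 0.2 -0.0214 0.0491 0.2 0 0 0.8; 0.2 -0.0214 0.0491 0.2 0 0 0.8"

```text
time_s: 24.4
eef_pos: [0.4957, -0.1556, 0.0984]
eef_rot: [0.0, 0.103, 0.995, -0.0]
wrist_force: [-0.1, 0.4, 0.0]
opening: 0.4
grasp_force: 0.0
```

>>> servo_tool --series "1 0 0 0 0 0 0; 1 0 0 0 0 0 0; 1 0 0 0 0 0 0; 1 0 0 0 0 0 0; 1 0 0 0 0 0 0; 1 0 0 0 0 0 0; 1 0 0 0 0 0 0; 1 0 0 0 0 0 0"

```text
time_s: 25.07
eef_pos: [0.4955, -0.1557, 0.0981]
eef_rot: [0.0, 0.103, 0.995, -0.0]
wrist_force: [2.5, 1.5, 0.2]
opening: 0.115
grasp_force: 58.5
```

>>> servo_tool --series "1 0 -0.0023 -0.0088 0 0 0; 1 0 -0.0056 -0.0173 0 0 0; 1 0 -0.0099 -0.0255 0 0 0; 1 0 -0.015 -0.033 0 0 0; 1 0 -0.021 -0.0399 0 0 0; 1 0 -0.0278 -0.046 0 0 0; 1 0 -0.0352 -0.0514 0 0 0; 1 0 -0.0431 -0.056 0 0 0; 1 0 -0.0515 -0.0595 0 0 0; 1 0 -0.0602 -0.062 0 0 0; 1 0 -0.0693 -0.0636 0 0 0; 1 0 -0.0784 -0.0641 0 0 0"

```text
time_s: 26.07
eef_pos: [0.4792, -0.234, 0.1629]
eef_rot: [0.0, 0.103, 0.995, -0.001]
wrist_force: [0.4, 1.1, 1.8]
opening: 0.115
grasp_force: 58.6
```

>>> servo_tool --series "1 0 0 -0.002 0 0 0; 1 0 0 -0.004 0 0 0; 1 0 0 -0.006 0 0 0; 1 0 0 -0.009 0 0 0; 1 0 0 -0.013 0 0 0; 1 0 0 -0.02 0 0 0; 1 0 0 -0.03 0 0 0; 1 0 0 -0.042 0 0 0; 1 0 0 -0.056 0 0 0; 1 0 0 -0.068 0 0 0; 1 0 0 -0.075 0 0 0; 1 0 0 -0.075 0 0 0"

```text
time_s: 27.07
eef_pos: [0.4803, -0.2332, 0.2399]
eef_rot: [0.002, 0.103, 0.995, -0.001]
wrist_force: [0.4, -0.1, -5.3]
opening: 0.117
grasp_force: 58.6
```

```bash
python3 - <<'E'
from h import *
T=pose();to([.6058,-.1385,.2355],79)
for n in["scene","side"]:
    c=shot(n);print(T[:3,3],body(c,T[:2,3],.085,.125),[pot(c,w,.096) for w in((.622,.16),(.6147,.0113))])
E
```

```text
shift [-0.1034  0.1185  0.0046] rot [-0.12  0.23 -0.83]
[ 0.48026734 -0.23322555  0.23988303] (array([ 0.4799, -0.2344]), 317) [(619.7, 163.5, 44.0, 268), (605.1, 7.0, 41.6, 296)]
[ 0.48026734 -0.23322555  0.23988303] (array([ 0.4784, -0.2311]), 294) [(618.8, 160.5, 45.8, 34), (621.8, 2.6, 42.2, 198)]
```

>>> servo_tool --series "1 -0.006 0.007 0.002 0 0 0; 1 -0.015 0.017 0.002 0 0 0; 1 -0.027 0.031 0.002 0 0 0; 1 -0.04 0.046 0.002 0 0 0; 1 -0.053 0.061 0.002 0 0 0; 1 -0.066 0.076 0.002 0 0 0; 1 -0.077 0.089 0.002 0 0 0; 1 -0.087 0.1 0.002 0 0 0; 1 -0.095 0.109 0.002 0 0 0; 1 -0.1 0.115 0.002 0 0 0; 1 -0.1034 0.1185 0.002 0 0 0; 1 -0.1034 0.1185 0.002 0 0 0"

```text
time_s: 28.17
eef_pos: [0.6052, -0.1372, 0.2348]
eef_rot: [-0.0, 0.103, 0.995, -0.0]
wrist_force: [0.2, -0.0, -4.9]
opening: 0.113
grasp_force: 58.6
```

>>> servo_tool --series "1 0 0 0 0 0 0; 1 0 0 0 0 0 0; 1 0 0 0 0 0 0; 1 0 0 0 0 0 0; 1 0 0 0 0 0 0; 1 0 0 0 0 0 0; 1 0 0 0 0 0 0; 1 0 0 0 0 0 0"

```text
time_s: 28.83
eef_pos: [0.6047, -0.1377, 0.2351]
eef_rot: [0.0, 0.103, 0.995, -0.0]
wrist_force: [0.3, -0.4, -5.2]
opening: 0.113
grasp_force: 58.7
```

```bash
python3 - <<'E'
from h import *
T=pose();ims=[]
for n in["scene","side"]:
    c=shot(n);print(T[:3,3],body(c,T[:2,3],.085,.125))
    P=cloud(c);m=(np.hypot(P[...,0]-T[0,3],P[...,1]-T[1,3])<.03)&(c["img"].min(2)>75)
    z=P[...,2][m];print(n,np.histogram(z,bins=np.arange(.148,.18,.004)))
E
```

```text
[ 0.60466572 -0.13773413  0.23514   ] (array([ 0.6038, -0.1367]), 271)
scene (array([ 10, 155, 165,   0,   0,   0,   0]), array([0.148, 0.152, 0.156, 0.16 , 0.164, 0.168, 0.172, 0.176]))
[ 0.60466572 -0.13773413  0.23514   ] (array([ 0.602 , -0.1375]), 272)
side (array([  5,  49, 119,  13,   0,   0,   0]), array([0.148, 0.152, 0.156, 0.16 , 0.164, 0.168, 0.172, 0.176]))
```

>>> servo_tool --series "1 -0.003 -0.001 0 0 0 0; 1 -0.003 -0.001 0.003 0 0 0; 1 -0.003 -0.001 0.008 0 0 0; 1 -0.003 -0.001 0.014 0 0 0; 1 -0.003 -0.001 0.021 0 0 0; 1 -0.003 -0.001 0.028 0 0 0; 1 -0.003 -0.001 0.035 0 0 0; 1 -0.003 -0.001 0.042 0 0 0; 1 -0.003 -0.001 0.049 0 0 0; 1 -0.003 -0.001 0.054 0 0 0; 1 -0.003 -0.001 0.057 0 0 0; 1 -0.003 -0.001 0.059 0 0 0"

```text
time_s: 29.93
eef_pos: [0.6073, -0.1392, 0.1755]
eef_rot: [-0.0, 0.103, 0.995, 0.0]
wrist_force: [1.1, 0.4, -4.8]
opening: 0.114
grasp_force: 58.6
```

>>> servo_tool --series "1 0 0 0.001 0 0 0; 1 0 0 0.002 0 0 0; 1 0 0 0.003 0 0 0; 1 0 0 0.003 0 0 0; 1 0 0 0.003 0 0 0"

```text
time_s: 30.35
eef_pos: [0.608, -0.1395, 0.1743]
eef_rot: [0.001, 0.103, 0.995, -0.0]
wrist_force: [-2.9, 0.8, 2.6]
opening: 0.117
grasp_force: 59.5
```

```bash
python3 - <<'E'
from h import *
T=pose();ims=[]
for n in["scene","side"]:
    c=shot(n);print(T[:3,3],body(c,T[:2,3],.048,.06))
    P=cloud(c);m=(np.hypot(P[...,0]-T[0,3],P[...,1]-T[1,3])<.03)&(c["img"].min(2)>75)
    z=P[...,2][m];print(n,np.histogram(z,bins=np.arange(.08,.12,.004)))
E
```

```text
[ 0.60800235 -0.13948377  0.17433712] (array([ 0.6076, -0.139 ]), 89)
scene (array([  4,   3,   9, 192, 118,   0,   0,   0,   0]), array([0.08 , 0.084, 0.088, 0.092, 0.096, 0.1  , 0.104, 0.108, 0.112,
       0.116]))
[ 0.60800235 -0.13948377  0.17433712] (array([ 0.606 , -0.1392]), 95)
side (array([  4,   8,  10,  75, 102,   5,   0,   0,   0]), array([0.08 , 0.084, 0.088, 0.092, 0.096, 0.1  , 0.104, 0.108, 0.112,
       0.116]))
```

Pot C is seated. I'll fold its bail outward to -y.

>>> servo_tool --series "1 0 -0.0094 -0.0014 0 0 0; 1 0 -0.0188 0.0002 0 0 0; 1 0 -0.0278 0.003 0 0 0; 1 0 -0.0365 0.0068 0 0 0; 1 0 -0.0446 0.0116 0 0 0; 1 0 -0.0522 0.0174 0 0 0; 1 0 -0.059 0.0239 0 0 0; 1 0 -0.0649 0.0313 0 0 0; 1 0 -0.07 0.0393 0 0 0; 1 0 -0.0741 0.0478 0 0 0; 1 0 -0.0771 0.0568 0 0 0; 1 0 -0.0791 0.066 0 0 0"

```text
time_s: 31.45
eef_pos: [0.5912, -0.2176, 0.1064]
eef_rot: [0.0, 0.103, 0.995, -0.001]
wrist_force: [-0.2, -1.7, 0.2]
opening: 0.115
grasp_force: 59.3
```

>>> servo_tool --series "1 0 0 0 0 0 0; 0.35 0 0 0 0 0 0; 0.35 0 0 0 0 0 0; 0.35 0 0 0 0 0 0; 0.35 0 0 0 0 0 0; 0.35 0 0 0 0 0 0; 0.35 0 0 -0.02 0 0 0; 0.35 0 0 -0.05 0 0 0; 0.35 0 0 -0.085 0 0 0; 0.35 0 0 -0.125 0 0 0; 0.35 0 0 -0.165 0 0 0; 0.35 0 0 -0.2 0 0 0"

```text
time_s: 32.45
eef_pos: [0.5913, -0.2164, 0.3104]
eef_rot: [0.001, 0.103, 0.995, -0.0]
wrist_force: [0.3, 0.0, -0.6]
opening: 0.328
grasp_force: 0.0
```

```bash
python3 - <<'E'
from h import *
for n in["scene","side"]:
    c=dict(np.load(n+"0.npz"));P=cloud(c)
    q=P[(np.hypot(P[...,0]-.492,P[...,1]+.405)<.03)&(P[...,2]>.11)&(P[...,2]<.158)]
    s=least_squares(lambda p:np.hypot(q[:,0]-p[0],q[:,1]-p[1])-.011,[.495,-.4],loss="soft_l1",f_scale=.002);print(n,s.x,len(q),q[:,2].max())
    q=P[(np.hypot(P[...,0]-.492,P[...,1]+.405)<.03)&(P[...,2]>.03)&(P[...,2]<.095)]
    s=least_squares(lambda p:np.hypot(q[:,0]-p[0],q[:,1]-p[1])-.017,[.495,-.4],loss="soft_l1",f_scale=.002);print(n,"tube",s.x,len(q))
    q=P[(np.hypot(P[...,0]-.692,P[...,1]-.081)<.03)&(P[...,2]>.055)&(P[...,2]<.095)]
    s=least_squares(lambda p:np.hypot(q[:,0]-p[0],q[:,1]-p[1])-.017,[.695,.085],loss="soft_l1",f_scale=.002);print(n,"sleeve",s.x,len(q))
to([.47,-.39,.30],79)
E
```

```text
scene [ 0.49808716 -0.39490048] 156 0.1578535945351961
scene tube [ 0.49819828 -0.39477737] 252
scene sleeve [0.69445474 0.08369648] 138
side [ 0.49667025 -0.39553092] 142 0.15797130491160682
side tube [ 0.4968014  -0.39529157] 249
side sleeve [0.69320324 0.08284235] 108
shift [ 0.0833 -0.1947  0.0103] rot [-0.04  0.12 -0.82]
```

```bash
python3 -c "
from h import *
to([.4975,-.395,.30],79)"
```

```text
shift [ 0.0553 -0.194   0.0104] rot [-0.04  0.12 -0.82]
```

>>> servo_tool --series "-0.2 0.004 -0.014 0.01 0 0 0; -0.2 0.01 -0.034 0.01 0 0 0; -0.2 0.016 -0.058 0.01 0 0 0; -0.2 0.024 -0.085 0.01 0 0 0; -0.2 0.032 -0.112 0.01 0 0 0; -0.2 0.039 -0.138 0.01 0 0 0; -0.2 0.046 -0.161 0.01 0 0 0; -0.2 0.051 -0.179 0.01 0 0 0; -0.2 0.0555 -0.194 0.01 0 0 0; -0.2 0.0555 -0.194 0.01 0 0 0; -0.2 0.0555 -0.194 0.01 0 0 0; -0.2 0.0555 -0.194 0.01 0 0 0"

```text
time_s: 33.45
eef_pos: [0.4975, -0.3944, 0.297]
eef_rot: [0.0, 0.103, 0.995, 0.0]
wrist_force: [-0.7, 0.2, -0.6]
opening: 0.598
grasp_force: 0.0
```

```bash
python3 - <<'E'
from h import *
c=shot("wrist");save(c,"w9.png")
to([.4975,-.395,.142],78)
print(proj(c,[[.4975,-.395,.16]]))
E
```

```text
shift [ 0.    -0.001  0.155] rot [0.03 0.   0.23]
[[281.46370638 201.14468981]]
```

View pics/w9.png

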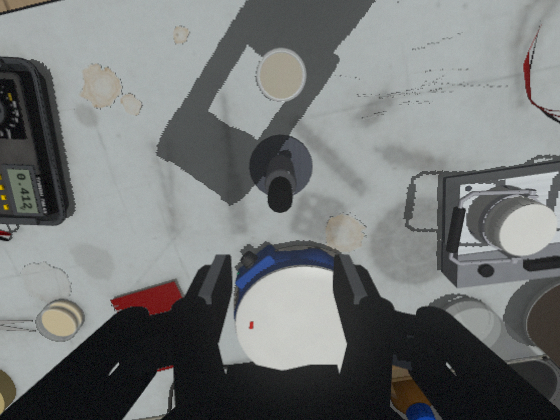

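The probe handle is at (280,195), close to the prediction, and pot C's sleeve is folded at (455,230). I'll go down, grip the probe and draw it up.

>>> servo_tool --series "-0.2 0 -0.001 0.02 0 0 0; -0.2 0 -0.001 0.04 0 0 0; -0.2 0 -0.001 0.06 0 0 0; -0.2 0 -0.001 0.08 0 0 0; -0.2 0 -0.001 0.1 0 0 0; -0.2 0 -0.001 0.12 0 0 0; -0.2 0 -0.001 0.135 0 0 0; -0.2 0 -0.001 0.147 0 0 0; -0.2 0 -0.001 0.155 0 0 0; -0.2 0 -0.001 0.155 0 0 0; -0.2 0 -0.001 0.155 0 0 0; -0.2 0 -0.001 0.155 0 0 0"

```text
time_s: 34.5
eef_pos: [0.4976, -0.3965, 0.1433]
eef_rot: [0.001, 0.103, 0.995, -0.001]
wrist_force: [-0.3, -0.3, 0.2]
opening: 0.599
grasp_force: 0.0
```

>>> servo_tool --series "1 0 0 0 0 0 0; 1 0 0 0 0 0 0; 1 0 0 0 0 0 0; 1 0 0 0 0 0 0; 1 0 0 0 0 0 0; 1 0 0 0 0 0 0; 1 0 0 0 0 0 0; 1 0 0 0 0 0 0; 1 0 0 0 0 0 0; 1 0 0 0 0 0 0"

```text
time_s: 35.33
eef_pos: [0.4974, -0.3966, 0.1433]
eef_rot: [0.001, 0.103, 0.995, -0.001]
wrist_force: [-0.2, 0.4, 5.0]
opening: 0.24
grasp_force: 58.6
```

>>> servo_tool --series "1 0 0 -0.004 0 0 0; 1 0 0 -0.01 0 0 0; 1 0 0 -0.018 0 0 0; 1 0 0 -0.028 0 0 0; 1 0 0 -0.04 0 0 0; 1 0 0 -0.053 0 0 0; 1 0 0 -0.067 0 0 0; 1 0 0 -0.08 0 0 0; 1 0 0 -0.092 0 0 0; 1 0 0 -0.102 0 0 0; 1 0 0 -0.112 0 0 0; 1 0 0 -0.12 0 0 0"

```text
time_s: 36.33
eef_pos: [0.497, -0.3962, 0.2634]
eef_rot: [0.0, 0.103, 0.995, -0.0]
wrist_force: [0.0, -0.3, -1.0]
opening: 0.242
grasp_force: 58.6
```

```bash
python3 - <<'E'
from h import *
to([.694,.0833,.265],79)
T=pose()
for n in["scene","side"]:
    c=shot(n);P=cloud(c)
    for z0,z1,r in((.225,.235,.011),(.218,.226,.016),(.145,.21,.006)):
        q=P[(np.hypot(P[...,0]-T[0,3],P[...,1]-T[1,3])<.025)&(P[...,2]>z0)&(P[...,2]<z1)]
        if len(q)>5:
            s=least_squares(lambda p:np.hypot(q[:,0]-p[0],q[:,1]-p[1])-r,T[:2,3],loss="soft_l1",f_scale=.002);print(n,z0,s.x.round(4),len(q))
print(T[:3,3])
E
```

```text
shift [-0.0944  0.5097 -0.0017] rot [-0.03  0.03 -0.84]
scene 0.225 [ 0.4962 -0.3956] 66
scene 0.218 [ 0.4995 -0.3941] 45
scene 0.145 [ 0.4976 -0.3945] 108
side 0.225 [ 0.4959 -0.3981] 57
side 0.218 [ 0.4975 -0.3947] 13
side 0.145 [ 0.4965 -0.396 ] 103
[ 0.49701152 -0.39622941  0.26343849]
```

>>> servo_tool --series "1 0 0.005 0 0 0 0; 1 0 0.015 0 0 0 0; 1 0 0.03 0 0 0 0; 1 0 0.05 0 0 0 0; 1 -0.001 0.075 0 0 0 0; 1 -0.001 0.1 0 0 0 0; 1 -0.001 0.125 0 0 0 0; 1 -0.001 0.15 0 0 0 0; 1 -0.001 0.175 0 0 0 0; 1 -0.001 0.2 0 0 0 0; 1 -0.001 0.225 0 0 0 0; 1 -0.001 0.25 0 0 0 0"

```text
time_s: 37.43
eef_pos: [0.5488, -0.1487, 0.2614]
eef_rot: [-0.001, 0.103, 0.995, 0.0]
wrist_force: [0.6, -1.4, -0.4]
opening: 0.238
grasp_force: 58.6
```

>>> servo_tool --series "1 0 0.025 0 0 0 0; 1 0 0.05 0 0 0 0; 1 0 0.075 0 0 0 0; 1 -0.001 0.1 0 0 0 0; 1 -0.001 0.125 0 0 0 0; 1 -0.001 0.15 0 0 0 0; 1 -0.001 0.175 0 0 0 0; 1 -0.002 0.2 0 0 0 0; 1 -0.002 0.22 0 0 0 0; 1 -0.002 0.233 0 0 0 0; 1 -0.002 0.24 0 0 0 0; 1 -0.002 0.24 0 0 0 0"

```text
time_s: 38.43
eef_pos: [0.5998, 0.0846, 0.2617]
eef_rot: [-0.0, 0.102, 0.995, 0.0]
wrist_force: [-0.9, -0.1, -0.4]
opening: 0.245
grasp_force: 58.7
```

>>> servo_tool --series "1 -0.006 0.001 0 0 0 0; 1 -0.016 0.003 0 0 0 0; 1 -0.028 0.006 0 0 0 0; 1 -0.041 0.008 0 0 0 0; 1 -0.054 0.011 0 0 0 0; 1 -0.066 0.014 0 0 0 0; 1 -0.077 0.016 0 0 0 0; 1 -0.085 0.018 0 0 0 0; 1 -0.09 0.019 0 0 0 0; 1 -0.092 0.019 0 0 0 0; 1 -0.092 0.019 0 0 0 0; 1 -0.092 0.019 0 0 0 0"

```text
time_s: 39.43
eef_pos: [0.694, 0.0823, 0.262]
eef_rot: [-0.0, 0.103, 0.995, -0.0]
wrist_force: [-0.5, 0.3, -1.0]
opening: 0.247
grasp_force: 58.7
```

```bash
python3 - <<'E'
from h import *
to([.694,.0833,.263],78.2)
T=pose();ims=[];print(T[:3,3])
for n in["scene","side"]:
    c=shot(n);P=cloud(c)
    for z0,z1,r in((.145,.21,.006),(.06,.095,.017)):
        q=P[(np.hypot(P[...,0]-T[0,3],P[...,1]-T[1,3])<.026)&(P[...,2]>z0)&(P[...,2]<z1)]
        if len(q)>5:
            s=least_squares(lambda p:np.hypot(q[:,0]-p[0],q[:,1]-p[1])-r,T[:2,3],loss="soft_l1",f_scale=.002);print(n,z0,s.x.round(4),len(q))
    u,v=proj(c,[*T[:2,3],.13])[0].astype(int);ims.append(cv2.resize(c["img"][v-50:v+50,u-50:u+50,::-1],(390,390),interpolation=cv2.INTER_CUBIC))
cv2.imwrite("pics/m10.png",np.hstack(ims))
E
```

```text
shift [ 0.0002  0.0009 -0.001 ] rot [-0.01 -0.03 -0.05]
[0.69398795 0.08233834 0.26197424]
scene 0.145 [0.6939 0.0843] 80
scene 0.06 [0.6945 0.0837] 123
side 0.145 [0.692  0.0815] 73
side 0.06 [0.6934 0.0832] 99
```

View pics/m10.png

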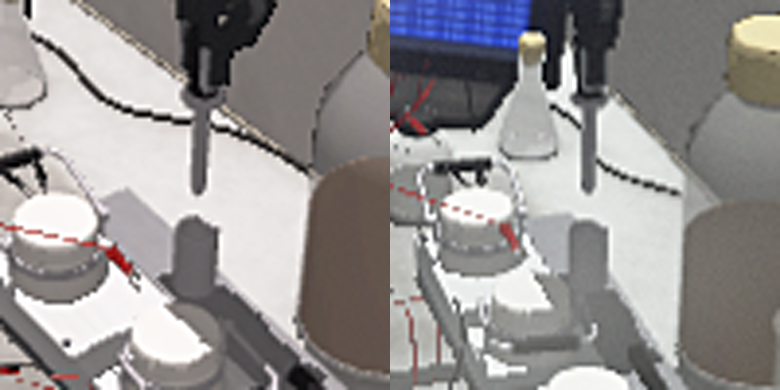

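The stem is centred over the sleeve in both views, so I'll lower it.

>>> servo_tool --series "1 0 0.0005 0.004 0 0 0; 1 0 0.0005 0.012 0 0 0; 1 0 0.0005 0.022 0 0 0; 1 0 0.0005 0.034 0 0 0; 1 0 0.0005 0.046 0 0 0; 1 0 0.0005 0.058 0 0 0; 1 0 0.0005 0.07 0 0 0; 1 0 0.0005 0.082 0 0 0; 1 0 0.0005 0.094 0 0 0; 1 0 0.0005 0.104 0 0 0; 1 0 0.0005 0.111 0 0 0; 1 0 0.0005 0.115 0 0 0"

```text
time_s: 40.53
eef_pos: [0.6939, 0.083, 0.1455]
eef_rot: [-0.001, 0.103, 0.995, -0.0]
wrist_force: [-0.7, 0.1, -0.9]
opening: 0.243
grasp_force: 58.7
```

>>> servo_tool --series "1 0 0 0.001 0 0 0; 1 0 0 0.002 0 0 0; 1 0 0 0.003 0 0 0; 1 0 0 0.004 0 0 0; 1 0 0 0.004 0 0 0; 1 0 0 0.004 0 0 0"

```text
time_s: 41.03
eef_pos: [0.6946, 0.0831, 0.1435]
eef_rot: [0.0, 0.103, 0.995, 0.0]
wrist_force: [1.3, 0.3, -1.7]
opening: 0.242
grasp_force: 58.7
```

>>> servo_tool --series "1 0 0 0.001 0 0 0; 1 0 0 0.002 0 0 0; 1 0 0 0.003 0 0 0; 1 0 0 0.003 0 0 0; 1 0 0 0.003 0 0 0"

```text
time_s: 41.45
eef_pos: [0.6948, 0.0831, 0.1432]
eef_rot: [0.001, 0.103, 0.995, -0.0]
wrist_force: [-7.0, -0.7, 13.4]
opening: 0.242
grasp_force: 59.9
```

The collar is on the rim. I'll relieve the pressure, open and retreat.

>>> servo_tool --series "1 0 0 -0.0025 0 0 0; 1 0 0 -0.0025 0 0 0; 0 0 0 -0.0025 0 0 0; 0 0 0 -0.0025 0 0 0; 0 0 0 -0.0025 0 0 0; 0 0 0 -0.0025 0 0 0; 0 0 0 -0.0025 0 0 0; 0 0 0 -0.02 0 0 0; 0 0 0 -0.045 0 0 0; 0 0 0 -0.075 0 0 0; 0 0 0 -0.105 0 0 0; 0 0 0 -0.13 0 0 0"

```text
time_s: 42.45
eef_pos: [0.6947, 0.0831, 0.2724]
eef_rot: [0.001, 0.103, 0.995, 0.0]
wrist_force: [0.3, -0.1, 0.9]
opening: 0.501
grasp_force: 0.0
```

>>> servo_tool --series "0 0.02 0 -0.02 0 0 0; 0 0.05 0 -0.03 0 0 0; 0 0.085 0.01 -0.03 0 0 0; 0 0.12 0.02 -0.03 0 0 0; 0 0.155 0.03 -0.03 0 0 0; 0 0.19 0.04 -0.03 0 0 0; 0 0.22 0.05 -0.03 0 0 0; 0 0.25 0.06 -0.03 0 0 0; 0 0.27 0.07 -0.03 0 0 0; 0 0.27 0.07 -0.03 0 0 0; 0 0.27 0.07 -0.03 0 0 0; 0 0.27 0.07 -0.03 0 0 0"

```text
time_s: 43.45
eef_pos: [0.445, 0.2068, 0.3004]
eef_rot: [0.001, 0.103, 0.995, -0.0]
wrist_force: [-0.1, 0.8, -0.5]
opening: 0.501
grasp_force: 0.0
```

```bash
python3 - <<'E'
from h import *
ims=[]
for n in["scene","side"]:
    c=shot(n);P=cloud(c);d=c["img"].max(2)<70
    for w in((.622,.1605),(.6147,.0113),(.606,-.139)):
        r=np.hypot(P[...,0]-w[0],P[...,1]-w[1]);z=P[...,2][(r<.028)&(c["img"].min(2)>80)];b=P[(r>.06)&(r<.1)&d&(P[...,2]>.065)&(P[...,2]<.2)]
        print(n,w,"lid",np.median(z[z>.08]).round(4),"body",body(c,w,.048,.06),"bar",np.median(b,0).round(3) if len(b) else 0,len(b))
    h=P[(np.hypot(P[...,0]-.694,P[...,1]-.083)<.02)&(P[...,2]>.09)];print("probe top",h[:,2].max())
    u,v=proj(c,[.63,.01,.07])[0].astype(int);ims.append(cv2.resize(c["img"][v-70:v+70,u-70:u+70,::-1],(395,395),interpolation=cv2.INTER_CUBIC))
cv2.imwrite("pics/m11.png",np.hstack(ims))
E
```

```text
scene (0.622, 0.1605) lid 0.0954 body (array([0.6208, 0.1615]), 81) bar [0.639 0.233 0.099] 65
scene (0.6147, 0.0113) lid 0.0955 body (array([0.616 , 0.0119]), 66) bar [ 0.609 -0.06   0.1  ] 129
scene (0.606, -0.139) lid 0.0953 body (array([ 0.6055, -0.1377]), 85) bar [ 0.59  -0.213  0.098] 147
probe top 0.1650862254205252
side (0.622, 0.1605) lid 0.097 body (array([0.6187, 0.1608]), 81) bar [0.644 0.23  0.098] 37
side (0.6147, 0.0113) lid 0.097 body (array([0.6149, 0.0091]), 61) bar [0.687 0.074 0.146] 38
side (0.606, -0.139) lid 0.0965 body (array([ 0.6064, -0.1412]), 52) bar [ 0.585 -0.221  0.098] 55
probe top 0.1635848929816307
```

View pics/m11.png

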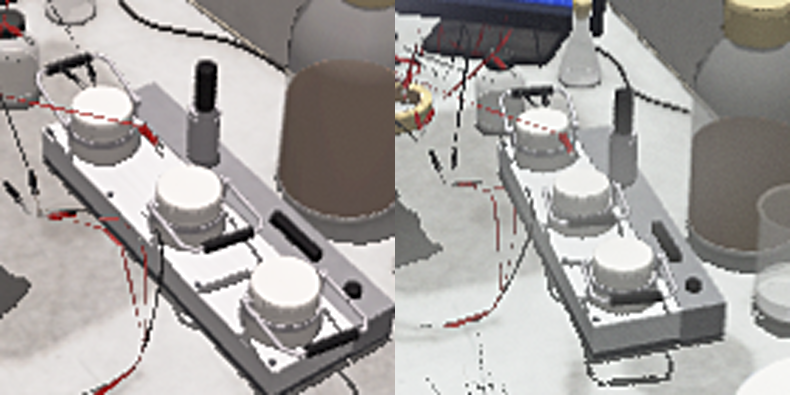

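Both views show all three pots seated (lids at about 0.095) with their bails folded. The probe is home: its top reads 0.164, as it did in the parking holder at the start. I'll hand in.

```bash
python3 -c "
from bench import ctrl
print(ctrl.hand_in())"
```

```text
the job is handed in; nothing more can be done
None
```

I loaded all three pots into their own wells with the bails folded down, put the probe fully home in the steel sleeve, did not touch the bystanders, and handed the job in at about 43 s; no verdict was returned.

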